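Pour the dryer balls into the shallow dish

ROBOT

A 6-joint arm with a two-finger parallel gripper is mounted at the origin on the work surface. World frame = base frame: x ahead of the robot, y to its left, z up, the work surface at z = 0. Lengths are in m, angles in degrees, forces in N, time in s.
With the tool pointing down it reaches from about 0.425 to 0.95 m from the base axis. Payload 14.7 kg.
Tool frame: the origin (TCP) lies at the centre of the arm's flange, where the gripper is bolted on; the fingertips stand 173 mm ahead of it and the grasp point (between the pads) lies 155 mm ahead of it; z points along the fingers, y is the line along which they close (so a half turn about z gives the same grasp; the last joint's range is limited). The gripper opens to 85 mm and grips with 20 to 120 N. Pads are 22 mm wide; open, the fingers measure 114 mm over their backs; the gripper's body (76 mm by 85 mm) begins 54 mm behind the grasp point. The pads swing forward as they close: fully open they stand 13 mm farther back than shut.
Start: joints at [73.132, 27.513, 91.461, -0, 61.026, -2.67], TCP at [0.159, 0.63, 0.405] pointing down, gripper open.
Joint ranges: [-157.49, 157.49], [-46.99, 117.5], [13.45, 153.17], [-89.5, 269.5], [5.16, 153.95], [-167.48, 167.48]. Speed limits (degrees/s): [108.29, 108.29, 136.94, 172.46, 172.46, 172.46].

INTERFACE

Orientations are given as a 3x3 rotation matrix whose columns are the frame's x, y, z axes.
In Python, from workcell import arm gives the robot as it stands.
- The arm moves only by the tool carry_out, never from a script. Its argument "deltas" is a list of rows, each an object of numbers: "tx", "ty", "tz": the shift along the tool's x, y, z in m; "turn": the turn about the tool's z in rad; "jaw": the opening in per cent of the stroke, from 0 (shut) to 100 (fully open). In form: [{"tx": .., "ty": .., "tz": .., "turn": .., "jaw": ..}, ...]. A call has 1 to 20 rows; each row shifts and turns the commanded pose from where the row before left it, along the tool's axes as they then stand; what a row does not reach is not made up. A row lasts 1/10 s, in which the tool goes at most 50 mm and 8.59 degrees, less where a joint would pass 70% of its speed; a pose out of reach is approached as far as the arm can. A call with a gripper value outside its range is refused whole. The fingers move at their own pace and stop on an object; "squeeze" is the grip in N (left out, the last holds). Time passes only in rows, so rows that do not move let the fingers close. It gives the time, the measured TCP pose, the force, the opening and the grip force at its end, in the units of the state.
- arm.observe(): the state, without advancing time (a new reading comes with each control period).
- arm.camera(name): name is "scene" or "side" or "wrist"; returns the picture (400x640x3 uint8, red, green, blue); there is no depth.
- arm.camera_params(name): a dict with "K" (3x3 intrinsics, pixels), "k1" (the pictures are not rectified: a ray, as slopes to the right and down, at radius r is drawn at 1 + k1 r^2 times it, then the intrinsics apply), "pose" (4x4, takes a point from camera to world coordinates). Camera axes: x right, y down, z forward; pixel columns grow to the right and rows downward; lengths in m; the calibration is good to about 2 mm. A picture is of the moment at which its call begins: read the wrist's pose just before it. camera_params takes no time and is no camera call; for the wrist camera it gives the pose at the moment of the call.
- arm.job_done(): hands the job in; it is judged then, once.
Trained networks look in the newest picture that a camera, given by its name, has taken for a name from the list of things; names that differ only in an ending like _2 or _b are one class to them, and where a whole thing is asked for, a point or a joint stands for the part that bears it (a point fixed in the world has none). Each returns a list of dicts, best first, with "p" (0 to 1); they miss things now and then, are a little off and sometimes report something else, mostly with a low value. They report only what shows in the picture. A call takes as long as a camera call. They do not tell look-alikes from the thing itself.
- arm.outline_of(camera, thing): "mask" (400x640 bool, what is visible of it) and "bbox" ([left, top, right, bottom] in pixels, round what is visible of it).
- arm.place_of(camera, thing): "at" ([column, row] in pixels: a listed point, or the origin of a listed thing).
The state is a dict: "time": time; "q": joint angles; "qvel": joint speeds; "tau": joint torques, N m; "ee_pos": TCP position; "eef_rot": TCP orientation; "ft_force": force on the tool from outside, world axes, zero at the start; "wrist_torque": the same for the moment, N m; "gripper_width": finger opening in m; "finger_force": force on a finger pad.
Only numpy, scipy, OpenCV 4.12 (cv2) and the standard library are available. Lean on these libraries where they do the work, as an engineer would, in place of code of your own. Each camera call takes 0.05 s, during which the arm holds its last target. There are 200 camera calls.

TASK

Take the metal scoop of dryer balls off its slanted stand by the black handle, keep it about level or nose up while you bring its lip down close over the shallow dish (no more than a ball's width above the rim), and only then tip it so that all three balls roll in and stay there. Then set the empty scoop back on its stand just as it was. No ball may end up loose outside the dish, the dish must not be shoved away, and the soap, jar and brush must not be knocked about.

Things in the scene. Friction and masses are not known exactly. Their poses are not given: they have to be found in the camera images.
- scoop_grip (a point): Centre of the scoop's black handle bar, where to grip it: bar 20 mm wide (y), 22 mm high (z), reaching 55 mm to the front and 69 mm to the back of this point. Axes are the scoop's: -x to its open nose, +x to its closed back, y across, z up out of it. 100 mm above the underside, 57 mm in front of the back wall's outer face. Free height over the balls below the bar: 33 mm. Starts nose up by 25 degrees.
- scoop_lip (a point): Middle of the edge of the scoop's open nose; in the scoop's axes 115 mm in front of scoop_grip (-x) and 79 mm below it. The front 45 mm of the floor ramps up 22 degrees to this edge, which is 21 mm above the flat underside: the balls leave only when the nose is tipped down more than about 22 degrees, and 30 to 40 degrees empties it.
- scoop_mid (a point): Middle of the scoop's load: in the scoop's axes 5 mm in front of scoop_grip and 70 mm below it, 30 mm above the underside. The scoop is aluminium, 175 mm long, 120 mm wide, walls 4 mm thick and 55 mm high, 0.2 to 0.36 kg; its three balls weigh 60 g each.
- ball0_center (a point): Centre of a hard white knobbly dryer ball, 52 mm in diameter, lying in the scoop; there are three. It rolls.
- ball1_center (a point): Centre of a hard white knobbly dryer ball, 52 mm in diameter, lying in the scoop; there are three. It rolls.
- ball2_center (a point): Centre of a hard white knobbly dryer ball, 52 mm in diameter, lying in the scoop; there are three. It rolls.
- dish_floor (a point): Centre of the upper face of the floor of the shallow round blue dish, 5 mm above the counter. The dish is 230 mm across at the rim, 176 mm across at the foot, rim 25 mm above the counter, wall 5 mm; loose, 0.6 kg. z up.
- stand: Fixed plywood stand of the scoop, 175 x 150 mm; origin on the counter; x level, to its low end (the scoop's back), y across. Its face falls 25 degrees towards +x, 48 mm above the origin; an 18 mm ledge at the low end stops the scoop's back, 10 mm fences stand 7 mm clear of its sides. With the scoop home, scoop_grip is 60 mm to +x of the origin and 130 mm above the counter.
- soap_c (a point): Centre of a white bar of soap 85 x 50 x 30 mm, not to be disturbed.
- jar_c (a point): Centre of a closed jar 70 mm across, 90 mm high, not to be disturbed.
- brush_c (a point): A wooden hand brush lying flat, point near its middle, not to be disturbed.
Mind the look-alikes: they are no part of the job. Leave any orange look-alike of the part that bears ball1_center alone.

How it is judged:
By the outcome, as a careful person would: the job done as asked, in the order asked, and still so for the second after the job is handed in, with the robot touching nothing.
It also fails if it takes over 61 s, if anything falls off the work surface, if the arm or the gripper's body presses on something with over 40 N, if the wrist force passes 120 N, or if a joint passes its speed limit or range.

## Working session

There is one attempt and no reset: what is moved stays moved. The work goes in short steps, Python scripts to look and compute and a tool call to move; the robot and the scene stay as the last step left them, time stands still between calls to the robot, and variables do not carry over. Pictures are saved under pics/ and viewed, at most 10 in all, crops included, and the job is handed in when it is done.

Besides the shell and the picture viewer there is one more tool, called after "Call:" as name([rows], argument=value, ...), one row to a line, values as JSON. carry_out: Moves the arm, as the interface text tells. Its arguments: {"type":"object","properties":{"deltas":{"type":"array","items":{"type":"object","properties":{"tx":{"type":"number"},"ty":{"type":"number"},"tz":{"type":"number"},"turn":{"type":"number"},"jaw":{"type":"number"}}}},"squeeze":{"type":"number"}},"required":["deltas"]}

```bash
ls; mkdir -p pics; cat > h.py <<'E'
import numpy as np, cv2
from workcell import arm
def ray(cam,px,P=None):
    P=P or arm.camera_params(cam);K=np.array(P['K']);T=np.array(P['pose'])
    d=np.array([(px[0]-K[0,2])/K[0,0],(px[1]-K[1,2])/K[1,1]]);s=d.copy()
    for _ in range(20): s=d/(1+P['k1']*(s@s))
    v=T[:3,:3]@np.r_[s,1]; return T[:3,3],v/np.linalg.norm(v)
def proj(cam,X,P=None):
    P=P or arm.camera_params(cam);K=np.array(P['K']);T=np.array(P['pose'])
    c=T[:3,:3].T@(np.array(X)-T[:3,3]);s=c[:2]/c[2];s=s*(1+P['k1']*(s@s))
    return K[:2,:2]@s+K[:2,2]
def tri(rays):
    A=sum(np.eye(3)-np.outer(d,d) for o,d in rays);b=sum((np.eye(3)-np.outer(d,d))@o for o,d in rays)
    X=np.linalg.solve(A,b);return X,max(np.linalg.norm((np.eye(3)-np.outer(d,d))@(X-o)) for o,d in rays)
def snap(cam,f):
    im=arm.camera(cam);cv2.imwrite('pics/'+f,im[:,:,::-1]);return im
E
python3 - <<'E'
from h import *
np.set_printoptions(precision=3,suppress=True)
o=arm.observe();print(o['ee_pos'],o['eef_rot'],o['time'],o['gripper_width'])
for c in ('scene','side'):
    snap(c,c+'0.png');P=arm.camera_params(c);print(c,np.array(P['pose'])[:3,3],P['K'][0][0])
R={}
for t in ['scoop_grip','scoop_lip','scoop_mid','ball0_center','dish_floor','stand','soap_c','jar_c','brush_c']:
    for c in ('scene','side'):
        r=arm.place_of(c,t);R[t,c]=r;print(t,c,[(np.round(x['at'],1).tolist(),round(x['p'],2)) for x in r][:5])
    if R[t,'scene'] and R[t,'side']:
        print('   tri',*tri([ray(c,R[t,c][0]['at']) for c in('scene','side')]))
a=cv2.imread('pics/scene0.png');b=cv2.imread('pics/side0.png');cv2.imwrite('pics/both0.png',cv2.resize(np.vstack([a,b]),(480,600)))
E
```

```text
pics
[0.159 0.63  0.404] [[-0.969  0.245 -0.   ]
 [ 0.245  0.969 -0.001]
 [ 0.    -0.001 -1.   ]] 0.0 0.08547792254712772
scene [1.083 0.176 1.058] 478.85173602219584
side [ 0.17  -0.723  0.774] 430.43924764508995
scoop_grip scene [([251.5, 157.4], 0.96)]
scoop_grip side [([349.9, 257.4], 0.71)]
   tri [ 0.505 -0.252  0.124] 0.004384594091276706
scoop_lip scene [([293.2, 135.7], 0.75)]
scoop_lip side [([347.5, 268.3], 0.64), ([279.0, 265.9], 0.55)]
   tri [ 0.452 -0.223  0.126] 0.0626777504928587
scoop_mid scene [([261.7, 161.8], 0.61), ([294.5, 132.3], 0.34)]
scoop_mid side [([332.4, 272.2], 0.89)]
   tri [ 0.477 -0.239  0.08 ] 2.26867268484186e-05
ball0_center scene [([260.3, 181.7], 0.84)]
ball0_center side [([343.0, 269.9], 0.73), ([349.9, 258.2], 0.44)]
   tri [ 0.515 -0.226  0.05 ] 0.002041872645096213
dish_floor scene [([440.4, 260.9], 0.58)]
dish_floor side [([261.5, 169.0], 0.8), ([344.9, 269.4], 0.68), ([332.1, 273.3], 0.66)]
   tri [0.538 0.257 0.007] 0.0006124050957678054
stand scene [([274.0, 177.6], 0.79)]
stand side [([316.8, 297.4], 0.8)]
   tri [ 0.453 -0.221 -0.011] 0.003937862116940519
soap_c scene [([335.5, 249.6], 0.75)]
soap_c side [([319.9, 208.8], 0.95), ([316.1, 295.5], 0.6), ([349.1, 269.5], 0.24)]
   tri [0.599 0.013 0.004] 0.002815620809107677
jar_c scene [([314.8, 278.5], 0.72)]
jar_c side [([361.3, 189.4], 0.61), ([269.8, 238.2], 0.41)]
   tri [ 0.708 -0.005  0.04 ] 0.006454910619730052
brush_c scene [([352.9, 193.6], 0.58), ([436.9, 260.6], 0.29)]
brush_c side [([268.8, 235.3], 0.72)]
   tri [ 0.437 -0.005  0.007] 0.00046204845894598105
```

View pics/both0.png

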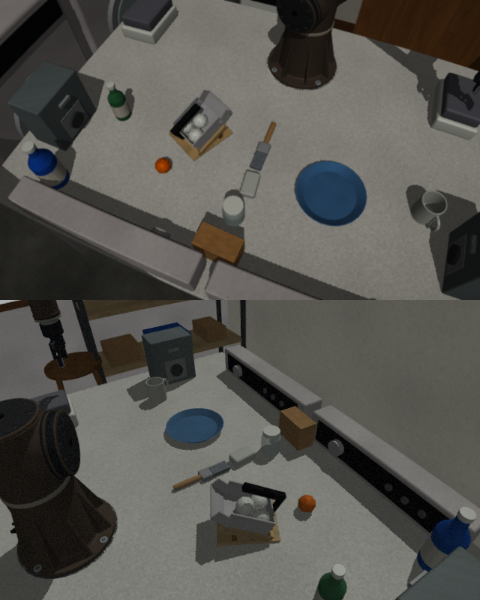

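Scene picture: the scoop sits on its stand at about (253,160) with its nose toward the robot. The orange ball at (217,220) is the look-alike. The dish is at (440,258), with brush, soap and jar between it and the scoop. The rows have no tilt input, so I'll check in free space what happens at the edge of reach.

Call:
carry_out([
  {"tz": -0.05},
  {"tz": -0.05},
  {"tz": -0.05},
  {"tz": -0.05},
  {"tz": -0.05},
  {"tz": -0.05},
  {"tz": -0.05},
  {"tz": -0.05},
])

```text
$.deltas[0]: bad value
```

```bash
python3 - <<'E'
from h import *
np.set_printoptions(precision=3,suppress=True)
o=arm.observe();print(o['ee_pos'],o['eef_rot'],o['time'],o['q'])
E
```

```text
[0.159 0.63  0.405] [[-0.969  0.245 -0.   ]
 [ 0.245  0.969  0.   ]
 [ 0.     0.    -1.   ]] 1.0 [73.132 27.514 91.461  0.002 61.024 -2.67 ]
```

Call:
carry_out([
  {"tx": 0,"ty": 0,"tz": -0.05,"turn": 0,"jaw": 100},
  {"tx": 0,"ty": 0,"tz": -0.05,"turn": 0,"jaw": 100},
  {"tx": 0,"ty": 0,"tz": -0.05,"turn": 0,"jaw": 100},
  {"tx": 0,"ty": 0,"tz": -0.05,"turn": 0,"jaw": 100},
  {"tx": 0,"ty": 0,"tz": -0.05,"turn": 0,"jaw": 100},
  {"tx": 0,"ty": 0,"tz": -0.05,"turn": 0,"jaw": 100},
  {"tx": 0,"ty": 0,"tz": -0.05,"turn": 0,"jaw": 100},
  {"tx": 0,"ty": 0,"tz": -0.05,"turn": 0,"jaw": 100},
])

```text
time: 1.8
ee_pos: [0.1591, 0.6293, 0.8071]
eef_rot: [[-0.969, 0.245, 0.0], [0.245, 0.969, 0.001], [-0.0, 0.001, -1.0]]
ft_force: [1.0, 1.6, -0.2]
gripper_width: 0.0851
finger_force: 0.0
```

```bash
python3 - <<'E'
from h import *
np.set_printoptions(precision=3,suppress=True)
o=arm.observe();print(o['ee_pos'],o['eef_rot'],o['time'],o['q'])
E
```

```text
[0.159 0.629 0.807] [[-0.969  0.245  0.   ]
 [ 0.245  0.969  0.001]
 [-0.     0.001 -1.   ]] 1.8 [ 73.133  21.87   46.494   0.001 111.594  -2.67 ]
```

Call:
carry_out([
  {"tx": 0,"ty": 0,"tz": -0.05,"turn": 0,"jaw": 100},
  {"tx": 0,"ty": 0,"tz": -0.05,"turn": 0,"jaw": 100},
  {"tx": 0,"ty": 0,"tz": -0.05,"turn": 0,"jaw": 100},
  {"tx": 0,"ty": 0,"tz": -0.05,"turn": 0,"jaw": 100},
])

```text
time: 2.2
ee_pos: [0.1546, 0.6102, 0.9393]
eef_rot: [[-0.969, 0.245, 0.003], [0.245, 0.969, 0.015], [0.0, 0.015, -1.0]]
ft_force: [-0.9, -8.8, 8.6]
gripper_width: 0.0853
finger_force: 0.0
```

```bash
python3 - <<'E'
from h import *
np.set_printoptions(precision=3,suppress=True)
o=arm.observe();print(o['ee_pos'],o['eef_rot'],o['time'],o['q'])
E
```

```text
[0.155 0.61  0.939] [[-0.969  0.245  0.003]
 [ 0.245  0.969  0.015]
 [ 0.     0.015 -1.   ]] 2.2 [ 73.006  29.811  13.42    0.089 135.891  -2.732]
```

Call:
carry_out([
  {"tx": 0,"ty": 0.03,"tz": 0,"turn": 0,"jaw": 100},
  {"tx": 0,"ty": 0.03,"tz": 0,"turn": 0,"jaw": 100},
  {"tx": 0,"ty": 0.03,"tz": 0,"turn": 0,"jaw": 100},
  {"tx": 0,"ty": 0.03,"tz": 0,"turn": 0,"jaw": 100},
])

```text
time: 2.6
ee_pos: [0.1713, 0.6763, 0.892]
eef_rot: [[-0.969, 0.245, 0.017], [0.245, 0.967, 0.066], [-0.0, 0.068, -0.998]]
ft_force: [-0.0, 0.5, -0.3]
gripper_width: 0.0853
finger_force: 0.0
```

```bash
python3 - <<'E'
from h import *
np.set_printoptions(precision=3,suppress=True)
o=arm.observe();print(o['ee_pos'],o['eef_rot'],o['time'],o['q'])
E
```

```text
[0.171 0.676 0.892] [[-0.969  0.245  0.017]
 [ 0.245  0.967  0.066]
 [-0.     0.068 -0.998]] 2.6 [ 73.252  33.938  13.519   0.22  128.668  -2.404]
```

Call:
carry_out([
  {"tx": 0,"ty": -0.02,"tz": 0.05,"turn": 0,"jaw": 100},
  {"tx": 0,"ty": -0.02,"tz": 0.05,"turn": 0,"jaw": 100},
  {"tx": 0,"ty": 0,"tz": 0.0,"turn": 0,"jaw": 100},
])

```text
time: 2.9
ee_pos: [0.1687, 0.6652, 0.8423]
eef_rot: [[-0.969, 0.245, 0.013], [0.245, 0.968, 0.054], [0.001, 0.056, -0.998]]
ft_force: [0.5, 0.1, -0.5]
gripper_width: 0.0853
finger_force: 0.0
```

```bash
python3 - <<'E'
from h import *
np.set_printoptions(precision=3,suppress=True)
o=arm.observe();print(o['ee_pos'],o['eef_rot'],o['time'],o['q'])
E
```

```text
[0.169 0.665 0.842] [[-0.969  0.245  0.013]
 [ 0.245  0.968  0.054]
 [ 0.001  0.056 -0.998]] 2.9 [ 73.191  26.985  33.519   0.201 116.307  -2.516]
```

Tilt does build up at the reach limit, and the commanded pose keeps it.

- **Grasp:** pre-tilt the tool about 30° inward at the scoop's azimuth and grip the bar roughly square to it.
- **Pour:** a half turn about the leaning tool axis takes the scoop from 25° nose up to about 35° nose down.

Next I'll fit the planar kinematics to find the limit that gives inward tilt.

```bash
cat > kin.py <<'E'
import numpy as np
from scipy.optimize import least_squares
S=np.array([[.6498,.405,27.514,91.461,61.024],[.6491,.8071,21.87,46.494,111.594],[.6295,.9393,29.811,13.42,135.891],[.6976,.892,33.938,13.519,128.668],[.6862,.8423,26.985,33.519,116.307]])
def fk(p,q):
    a1,L1,L2,off,h,L3=p;q=np.radians(q);s=q[...,0]+q[...,1];t=s+q[...,2]
    return np.stack([a1+L1*np.sin(q[...,0])+L2*np.sin(s+off)+L3*np.sin(t),h+L1*np.cos(q[...,0])+L2*np.cos(s+off)+L3*np.cos(t)],-1)
f=least_squares(lambda p:np.r_[(fk(p,S[:,2:])-S[:,:2]).ravel()*1e3,(p[5]-.1)*5,p[3]*5],[.1,.45,.45,0,.45,.1])
p=f.x
LO=np.array([-46.99,13.45,5.16]);HI=np.array([117.5,153.17,153.95])
def ik(r,z,sm,q0=(30,90,60),w=1.,lo=LO,hi=HI):
    g=least_squares(lambda q:np.r_[fk(p,q)-[r,z],w*np.radians(q.sum()-sm)],np.clip(q0,lo+.1,hi-.1),bounds=(lo,hi),x_scale=50)
    return g.x,g.cost
E
python3 - <<'E'
from kin import *
np.set_printoptions(precision=3,suppress=True)
print(p,np.abs(f.fun).max())
for z in (.3,.4,.5,.6):
  for r in (.45,.425,.4,.35):
    q,c=ik(r,z,180);print(z,r,q,q.sum()-180,fk(p,q),c)
for r,z in((.64,.27),(.6,.3)): print(r,z,ik(r,z,210))
E
```

```text
[0.001 0.597 0.446 0.074 0.316 0.196] 0.48013162264507664
0.3 0.45 [ 20.825 122.849  36.327] 4.692327593147638e-08 [0.45 0.3 ] 3.983299132568969e-18
0.3 0.425 [ 19.226 125.855  34.919] 3.862099333673541e-07 [0.425 0.3  ] 3.089767880376412e-16
0.3 0.4 [ 17.622 128.816  33.561] 1.9042545318370685e-12 [0.4 0.3] 1.5670957523748077e-26
0.3 0.35 [ 14.377 134.61   31.014] 2.9166642434574896e-09 [0.35 0.3 ] 2.3870863723888172e-20
0.4 0.45 [ 11.872 116.867  51.261] 4.831690603168681e-13 [0.45 0.4 ] 4.429618823159179e-28
0.4 0.425 [  9.802 119.653  50.544] 1.0174971976084635e-11 [0.425 0.4  ] 3.5797285374619115e-25
0.4 0.4 [  7.688 122.365  49.946] 1.5762680050102063e-10 [0.4 0.4] 1.1108122938385717e-22
0.4 0.35 [  3.284 127.563  49.153] 1.8051537153951358e-08 [0.35 0.4 ] 1.897630682419906e-18
0.5 0.45 [  5.552 108.88   65.568] 2.2737367544323206e-13 [0.45 0.5 ] 2.3930268507039143e-29
0.5 0.425 [  3.242 111.46   65.298] 3.410605131648481e-13 [0.425 0.5  ] 8.367147524207945e-28
0.5 0.4 [  0.888 113.945  65.168] 3.069544618483633e-12 [0.4 0.5] 4.5426500881111187e-26
0.5 0.35 [ -3.989 118.619  65.37 ] 5.759659416071372e-10 [0.35 0.5 ] 1.3574960820880302e-21
0.6 0.45 [ 1.776 99.122 79.101] 2.8421709430404007e-13 [0.45 0.6 ] 1.7233780261805754e-29
0.6 0.425 [ -0.617 101.55   79.068] 0.0 [0.425 0.6  ] 5.765217362484748e-27
0.6 0.4 [ -3.04  103.865  79.175] 2.8421709430404007e-12 [0.4 0.6] 6.286857997628407e-26
0.6 0.35 [ -7.989 108.156  79.833] 6.795630724809598e-10 [0.35 0.6 ] 3.3880134136293582e-21
0.64 0.27 (array([43.835, 85.384, 80.781]), np.float64(3.013742873515037e-21))
0.6 0.3 (array([39.064, 90.668, 80.268]), np.float64(2.323680138457984e-24))
```

```bash
cat > scoop.py <<'E'
from h import *
from scipy.optimize import least_squares
from scipy.spatial.transform import Rotation as Ro
PT={'scoop_grip':(0,0,0),'scoop_lip':(-.115,0,-.079),'scoop_mid':(-.005,0,-.070)}
def Rs(yaw,pitch=25,roll=0): # pitch = nose up
    return Ro.from_euler('ZYX',[yaw,pitch,roll],degrees=True).as_matrix()
def pts(v):
    g=np.array(v[:3]);R=Rs(v[3]);X={k:g+R@np.array(a) for k,a in PT.items()}
    X['stand']=g+Rs(v[3],0)@[-.06,0,-.13];return X
E
python3 - <<'E'
from scoop import *
np.set_printoptions(precision=3,suppress=True)
M={('scoop_grip','scene'):(251.5,157.4),('scoop_lip','scene'):(293.2,135.7),('scoop_mid','scene'):(261.7,161.8),('stand','scene'):(274,177.6),
('scoop_grip','side'):(349.9,257.4),('scoop_lip','side'):(279,265.9),('scoop_mid','side'):(332.4,272.2),('stand','side'):(316.8,297.4)}
PP={c:arm.camera_params(c) for c in('scene','side')}
def res(v):
    X=pts(v);return np.concatenate([proj(c,X[t],PP[c])-m for (t,c),m in M.items()])
f=least_squares(res,[.505,-.252,.13,-31],x_scale=[.01,.01,.01,3],loss='soft_l1',f_scale=2)
print(f.x);r=res(f.x).reshape(-1,2)
for k,e in zip(M,r):print(k,e)
v=f.x;R=Rs(v[3]);out=[]
for c in('scene','side'):
    im=cv2.imread(f'pics/{c}0.png');P=PP[c];c0=proj(c,v[:3],P)
    x0,y0=(c0-[75,55]).astype(int);im=cv2.resize(im[y0:y0+110,x0:x0+150],None,fx=4,fy=4,interpolation=cv2.INTER_CUBIC)
    im=cv2.convertScaleAbs(im,alpha=1.6)
    def L(a,b,col):
        A,B=[tuple(int(t) for t in (proj(c,v[:3]+R@np.array(q),P)-[x0,y0]+.5)*4) for q in(a,b)];cv2.line(im,A,B,col,1)
    for y in(-.01,.01):L((-.055,y,.011),(.069,y,.011),(0,255,0))
    for y in(-.06,.06):
        L((-.115,y,-.079),(-.07,y,-.1),(0,0,255));L((-.07,y,-.1),(.057,y,-.1),(0,0,255));L((.057,y,-.1),(.057,y,-.045),(0,255,255))
    L((-.115,-.06,-.079),(-.115,.06,-.079),(0,0,255));out.append(im[:300])
cv2.imwrite('pics/fit.png',np.vstack(out))
E
```

```text
[  0.506  -0.253   0.127 -28.706]
('scoop_grip', 'scene') [-2.468 -0.094]
('scoop_lip', 'scene') [ 1.313 -0.504]
('scoop_mid', 'scene') [1.492 3.053]
('stand', 'scene') [-0.232 -2.765]
('scoop_grip', 'side') [-1.437 -1.347]
('scoop_lip', 'side') [1.334 0.231]
('scoop_mid', 'side') [-1.116  4.101]
('stand', 'side') [ 2.605 -0.764]
```

View pics/fit.png

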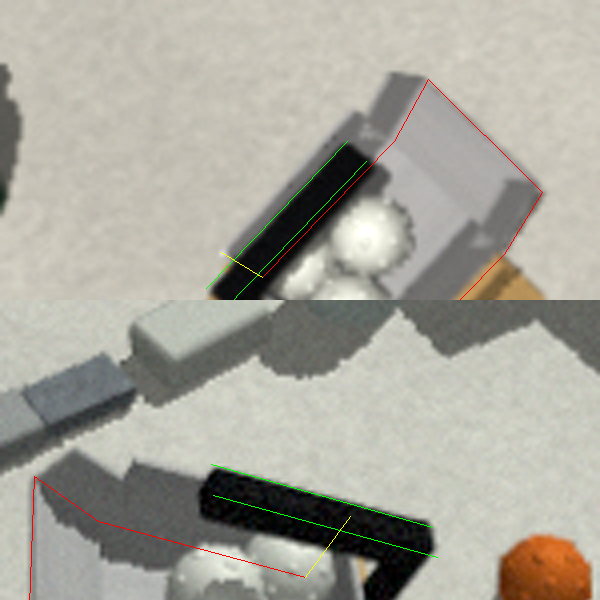

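Call:
carry_out([
  {"tx": 0.0353,"ty": -0.0301,"tz": -0.0016,"turn": 0,"jaw": 100},
  {"tx": 0.0353,"ty": -0.0301,"tz": -0.0016,"turn": 0,"jaw": 100},
  {"tx": 0.0353,"ty": -0.0301,"tz": -0.0016,"turn": 0,"jaw": 100},
  {"tx": 0.0353,"ty": -0.0301,"tz": -0.0016,"turn": 0,"jaw": 100},
  {"tx": 0.0353,"ty": -0.0301,"tz": -0.0016,"turn": 0,"jaw": 100},
  {"tx": 0.0353,"ty": -0.0301,"tz": -0.0016,"turn": 0,"jaw": 100},
  {"tx": 0.0353,"ty": -0.0301,"tz": -0.0016,"turn": 0,"jaw": 100},
  {"tx": 0.0353,"ty": -0.0301,"tz": -0.0016,"turn": 0,"jaw": 100},
  {"tx": 0.0353,"ty": -0.0301,"tz": -0.0016,"turn": 0,"jaw": 100},
  {"tx": 0.0353,"ty": -0.0301,"tz": -0.0016,"turn": 0,"jaw": 100},
  {"tx": 0.0353,"ty": -0.0301,"tz": -0.0016,"turn": 0,"jaw": 100},
  {"tx": 0.0353,"ty": -0.0301,"tz": -0.0016,"turn": 0,"jaw": 100},
  {"tx": 0.0353,"ty": -0.0301,"tz": -0.0016,"turn": 0,"jaw": 100},
  {"tx": 0.0353,"ty": -0.0301,"tz": -0.0016,"turn": 0,"jaw": 100},
  {"tx": 0.0353,"ty": -0.0301,"tz": -0.0016,"turn": 0,"jaw": 100},
  {"tx": 0.0353,"ty": -0.0301,"tz": -0.0016,"turn": 0,"jaw": 100},
  {"tx": 0.0353,"ty": -0.0301,"tz": -0.0016,"turn": 0,"jaw": 100},
  {"tx": 0.0353,"ty": -0.0301,"tz": -0.0016,"turn": 0,"jaw": 100},
])

```text
time: 4.7
ee_pos: [-0.582, 0.2939, 0.8431]
eef_rot: [[-0.969, 0.245, 0.012], [0.245, 0.967, 0.067], [0.004, 0.068, -0.998]]
ft_force: [-1.1, 0.2, 0.3]
gripper_width: 0.0851
finger_force: 0.0
```

```bash
cat > st.py <<'E'
from h import *
np.set_printoptions(precision=3,suppress=True)
o=arm.observe();R=np.array(o['eef_rot']);p=np.array(o['ee_pos']);print(p,o['time'],'q',np.array(o['q']))
print(R);print('r,az',np.hypot(*p[:2]),np.degrees(np.arctan2(p[1],p[0])),'tilt',np.degrees(np.arccos(-R[2,2])),np.degrees(np.arctan2(R[1,2],R[0,2])),'w',o['gripper_width'],'F',o['finger_force'],o['ft_force'])
E
python3 st.py
```

```text
[-0.582  0.294  0.843] 4.7 q [151.677  23.397  39.259  -4.165 116.077  74.021]
[[-0.969  0.245  0.012]
 [ 0.245  0.967  0.067]
 [ 0.004  0.068 -0.998]]
r,az 0.6519740046914497 153.203414253369 tilt 3.929881766144567 79.5359848907804 w 0.08510356733593437 F 0.0 [-1.117  0.243  0.304]
```

Call:
carry_out([
  {"tx": 0.039,"ty": 0.0108,"tz": -0.029,"turn": 0,"jaw": 100},
  {"tx": 0.039,"ty": 0.0108,"tz": -0.029,"turn": 0,"jaw": 100},
  {"tx": 0.039,"ty": 0.0108,"tz": -0.029,"turn": 0,"jaw": 100},
  {"tx": 0.039,"ty": 0.0108,"tz": -0.029,"turn": 0,"jaw": 100},
  {"tx": 0.039,"ty": 0.0108,"tz": -0.029,"turn": 0,"jaw": 100},
  {"tx": 0.039,"ty": 0.0108,"tz": -0.029,"turn": 0,"jaw": 100},
  {"tx": 0.039,"ty": 0.0108,"tz": -0.029,"turn": 0,"jaw": 100},
])

```text
time: 5.4
ee_pos: [-0.6487, 0.3304, 0.8853]
eef_rot: [[-0.962, 0.247, -0.116], [0.23, 0.963, 0.141], [0.146, 0.109, -0.983]]
ft_force: [-0.6, 0.8, 0.0]
gripper_width: 0.0851
finger_force: 0.0
```

```bash
python3 st.py
```

```text
[-0.649  0.33   0.885] 5.4 q [151.707  34.767  13.447  -4.7   121.956  72.784]
[[-0.962  0.247 -0.116]
 [ 0.23   0.963  0.141]
 [ 0.146  0.109 -0.983]]
r,az 0.7280057504358481 153.00718151608322 tilt 10.519446458110203 129.32224972571487 w 0.0851133656069986 F 0.0 [-0.553  0.793  0.04 ]
```

Call:
carry_out([
  {"tx": 0.0108,"ty": -0.048,"tz": -0.004,"turn": 0,"jaw": 100},
  {"tx": 0.044,"ty": 0.009,"tz": -0.021,"turn": 0,"jaw": 100},
  {"tx": 0.044,"ty": 0.009,"tz": -0.02,"turn": 0,"jaw": 100},
  {"tx": 0.045,"ty": 0.009,"tz": -0.018,"turn": 0,"jaw": 100},
  {"tx": 0.046,"ty": 0.009,"tz": -0.016,"turn": 0,"jaw": 100},
  {"tx": 0.047,"ty": 0.009,"tz": -0.014,"turn": 0,"jaw": 100},
])

```text
time: 6.0
ee_pos: [-0.7138, 0.3045, 0.8765]
eef_rot: [[-0.932, 0.253, -0.259], [0.202, 0.957, 0.208], [0.3, 0.142, -0.943]]
ft_force: [0.2, -0.2, -0.5]
gripper_width: 0.0853
finger_force: 0.0
```

```bash
python3 st.py
```

```text
[-0.714  0.305  0.877] 6.0 q [155.896  36.124  13.451  -5.22  111.539  76.711]
[[-0.932  0.253 -0.259]
 [ 0.202  0.957  0.208]
 [ 0.3    0.142 -0.943]]
r,az 0.7760325151114222 156.89368594344214 tilt 19.398750174973827 141.13411028898514 w 0.08533822898311029 F 0.0 [ 0.229 -0.224 -0.529]
```

Call:
carry_out([
  {"tx": 0.047,"ty": 0.011,"tz": -0.014,"turn": 0,"jaw": 100},
  {"tx": 0.047,"ty": 0.011,"tz": -0.012,"turn": 0,"jaw": 100},
  {"tx": 0.047,"ty": 0.011,"tz": -0.011,"turn": 0,"jaw": 100},
  {"tx": 0.047,"ty": 0.011,"tz": -0.01,"turn": 0,"jaw": 100},
  {"tx": 0.048,"ty": 0.011,"tz": -0.008,"turn": 0,"jaw": 100},
])

```text
time: 6.5
ee_pos: [-0.7537, 0.3291, 0.8756]
eef_rot: [[-0.877, 0.265, -0.402], [0.161, 0.948, 0.274], [0.453, 0.175, -0.874]]
ft_force: [-0.7, 0.5, -0.1]
gripper_width: 0.0858
finger_force: 0.0
```

```bash
python3 st.py
```

```text
[-0.754  0.329  0.876] 6.5 q [155.433  37.295  13.449  -4.779 100.498  76.514]
[[-0.877  0.265 -0.402]
 [ 0.161  0.948  0.274]
 [ 0.453  0.175 -0.874]]
r,az 0.8224019154496433 156.41219195720103 tilt 29.07185920132692 145.72741922617567 w 0.0857832953093164 F 0.0 [-0.707  0.451 -0.13 ]
```

Call:
carry_out([
  {"tx": 0.048,"ty": 0.008,"tz": -0.008,"turn": 0,"jaw": 100},
  {"tx": -0.04,"ty": 0,"tz": 0,"turn": 0,"jaw": 100},
])

```text
time: 6.7
ee_pos: [-0.7486, 0.3292, 0.8685]
eef_rot: [[-0.861, 0.268, -0.432], [0.15, 0.946, 0.287], [0.486, 0.182, -0.855]]
ft_force: [-0.0, 0.1, 0.3]
gripper_width: 0.0855
finger_force: 0.0
```

```bash
python3 st.py
```

```text
[-0.749  0.329  0.869] 6.7 q [155.251  33.396  22.579  -4.583  93.052  76.775]
[[-0.861  0.268 -0.432]
 [ 0.15   0.946  0.287]
 [ 0.486  0.182 -0.855]]
r,az 0.8178129407094327 156.26563009766465 tilt 31.266640289264544 146.4073156987539 w 0.08553503957954267 F 0.0 [-0.018  0.131  0.31 ]
```

```bash
cat > go.py <<'E'
import sys
from h import *
def legs(W,step=.048):
    o=arm.observe();R=np.array(o['eef_rot']);p=np.array(o['ee_pos'])
    for w in W:
        d=np.array(w)-p;n=int(np.ceil(np.linalg.norm(d)/step));print(n,'rows of',np.round(R.T@d/n,4));p=np.array(w)
if __name__=='__main__': legs(eval(sys.argv[1]))
E
python3 go.py "[(-.25,.65,.80),(.40,.55,.70),(.659,-.354,.48)]"
```

```text
13 rows of [-0.0319  0.0327 -0.005 ]
14 rows of [-0.0445  0.0044 -0.016 ]
21 rows of [-0.0222 -0.0393 -0.0087]
```

Call:
carry_out([
  {"tx": -0.0319,"ty": 0.0327,"tz": -0.005,"turn": 0,"jaw": 100},
  {"tx": -0.0319,"ty": 0.0327,"tz": -0.005,"turn": 0,"jaw": 100},
  {"tx": -0.0319,"ty": 0.0327,"tz": -0.005,"turn": 0,"jaw": 100},
  {"tx": -0.0319,"ty": 0.0327,"tz": -0.005,"turn": 0,"jaw": 100},
  {"tx": -0.0319,"ty": 0.0327,"tz": -0.005,"turn": 0,"jaw": 100},
  {"tx": -0.0319,"ty": 0.0327,"tz": -0.005,"turn": 0,"jaw": 100},
  {"tx": -0.0319,"ty": 0.0327,"tz": -0.005,"turn": 0,"jaw": 100},
  {"tx": -0.0319,"ty": 0.0327,"tz": -0.005,"turn": 0,"jaw": 100},
  {"tx": -0.0319,"ty": 0.0327,"tz": -0.005,"turn": 0,"jaw": 100},
  {"tx": -0.0319,"ty": 0.0327,"tz": -0.005,"turn": 0,"jaw": 100},
  {"tx": -0.0319,"ty": 0.0327,"tz": -0.005,"turn": 0,"jaw": 100},
  {"tx": -0.0319,"ty": 0.0327,"tz": -0.005,"turn": 0,"jaw": 100},
  {"tx": -0.0319,"ty": 0.0327,"tz": -0.005,"turn": 0,"jaw": 100},
])

```text
time: 8.0
ee_pos: [-0.2449, 0.6497, 0.8065]
eef_rot: [[-0.863, 0.268, -0.428], [0.148, 0.944, 0.294], [0.483, 0.19, -0.855]]
ft_force: [0.4, 0.8, 0.7]
gripper_width: 0.0855
finger_force: 0.0
```

```bash
python3 st.py;python3 go.py "[(.40,.55,.70),(.659,-.354,.48)]"
```

```text
[-0.245  0.65   0.807] 8.0 q [102.309  16.972  57.532  21.006  82.189  26.718]
[[-0.863  0.268 -0.428]
 [ 0.148  0.944  0.294]
 [ 0.483  0.19  -0.855]]
r,az 0.6942853740956249 110.65047947063874 tilt 31.245426109587243 145.51838748783032 w 0.08551665619517289 F 0.0 [0.419 0.798 0.719]
14 rows of [-0.0445  0.0042 -0.0153]
21 rows of [-0.0221 -0.0393 -0.009 ]
```

Call:
carry_out([
  {"tx": -0.0445,"ty": 0.0042,"tz": -0.0153,"turn": 0,"jaw": 100},
  {"tx": -0.0445,"ty": 0.0042,"tz": -0.0153,"turn": 0,"jaw": 100},
  {"tx": -0.0445,"ty": 0.0042,"tz": -0.0153,"turn": 0,"jaw": 100},
  {"tx": -0.0445,"ty": 0.0042,"tz": -0.0153,"turn": 0,"jaw": 100},
  {"tx": -0.0445,"ty": 0.0042,"tz": -0.0153,"turn": 0,"jaw": 100},
  {"tx": -0.0445,"ty": 0.0042,"tz": -0.0153,"turn": 0,"jaw": 100},
  {"tx": -0.0445,"ty": 0.0042,"tz": -0.0153,"turn": 0,"jaw": 100},
  {"tx": -0.0445,"ty": 0.0042,"tz": -0.0153,"turn": 0,"jaw": 100},
  {"tx": -0.0445,"ty": 0.0042,"tz": -0.0153,"turn": 0,"jaw": 100},
  {"tx": -0.0445,"ty": 0.0042,"tz": -0.0153,"turn": 0,"jaw": 100},
  {"tx": -0.0445,"ty": 0.0042,"tz": -0.0153,"turn": 0,"jaw": 100},
  {"tx": -0.0445,"ty": 0.0042,"tz": -0.0153,"turn": 0,"jaw": 100},
  {"tx": -0.0445,"ty": 0.0042,"tz": -0.0153,"turn": 0,"jaw": 100},
  {"tx": -0.0445,"ty": 0.0042,"tz": -0.0153,"turn": 0,"jaw": 100},
])

```text
time: 9.4
ee_pos: [0.4011, 0.5486, 0.7018]
eef_rot: [[-0.868, 0.266, -0.419], [0.15, 0.945, 0.291], [0.473, 0.19, -0.86]]
ft_force: [-0.4, 0.6, 0.9]
gripper_width: 0.0856
finger_force: 0.0
```

```bash
python3 st.py;python3 go.py "[(.66,-.354,.48)]"
```

```text
[0.401 0.549 0.702] 9.4 q [ 42.877  23.974  60.637  30.494 100.908 -29.77 ]
[[-0.868  0.266 -0.419]
 [ 0.15   0.945  0.291]
 [ 0.473  0.19  -0.86 ]]
r,az 0.6795965595645581 53.82889566761351 tilt 30.667422039971466 145.20845758420288 w 0.08563974816520227 F 0.0 [-0.371  0.649  0.877]
21 rows of [-0.0221 -0.0393 -0.0086]
```

Call:
carry_out([
  {"tx": -0.0221,"ty": -0.0393,"tz": -0.0086,"turn": 0,"jaw": 100},
  {"tx": -0.0221,"ty": -0.0393,"tz": -0.0086,"turn": 0,"jaw": 100},
  {"tx": -0.0221,"ty": -0.0393,"tz": -0.0086,"turn": 0,"jaw": 100},
  {"tx": -0.0221,"ty": -0.0393,"tz": -0.0086,"turn": 0,"jaw": 100},
  {"tx": -0.0221,"ty": -0.0393,"tz": -0.0086,"turn": 0,"jaw": 100},
  {"tx": -0.0221,"ty": -0.0393,"tz": -0.0086,"turn": 0,"jaw": 100},
  {"tx": -0.0221,"ty": -0.0393,"tz": -0.0086,"turn": 0,"jaw": 100},
  {"tx": -0.0221,"ty": -0.0393,"tz": -0.0086,"turn": 0,"jaw": 100},
  {"tx": -0.0221,"ty": -0.0393,"tz": -0.0086,"turn": 0,"jaw": 100},
  {"tx": -0.0221,"ty": -0.0393,"tz": -0.0086,"turn": 0,"jaw": 100},
  {"tx": -0.0221,"ty": -0.0393,"tz": -0.0086,"turn": 0,"jaw": 100},
  {"tx": -0.0221,"ty": -0.0393,"tz": -0.0086,"turn": 0,"jaw": 100},
  {"tx": -0.0221,"ty": -0.0393,"tz": -0.0086,"turn": 0,"jaw": 100},
  {"tx": -0.0221,"ty": -0.0393,"tz": -0.0086,"turn": 0,"jaw": 100},
  {"tx": -0.0221,"ty": -0.0393,"tz": -0.0086,"turn": 0,"jaw": 100},
  {"tx": -0.0221,"ty": -0.0393,"tz": -0.0086,"turn": 0,"jaw": 100},
  {"tx": -0.0221,"ty": -0.0393,"tz": -0.0086,"turn": 0,"jaw": 100},
  {"tx": -0.0221,"ty": -0.0393,"tz": -0.0086,"turn": 0,"jaw": 100},
  {"tx": -0.0221,"ty": -0.0393,"tz": -0.0086,"turn": 0.1,"jaw": 100},
  {"tx": 0,"ty": 0,"tz": 0,"turn": 0.13,"jaw": 100},
])

```text
time: 11.4
ee_pos: [0.6338, -0.2744, 0.5023]
eef_rot: [[-0.781, 0.464, -0.418], [0.373, 0.884, 0.282], [0.501, 0.064, -0.863]]
ft_force: [-0.6, 0.4, -0.3]
gripper_width: 0.0856
finger_force: 0.0
```

```bash
python3 st.py; python3 - <<'E'
from h import *
P=arm.camera_params('wrist');im=snap('wrist','w1.png');im2=im
for t in ['scoop_grip','scoop_lip','scoop_mid','stand']:
    print(t,[(np.round(x['at'],1).tolist(),round(x['p'],2)) for x in arm.place_of('wrist',t)][:3])
print(np.array(P['pose']).tolist(),P['K'],P['k1'])
E
```

```text
[ 0.634 -0.274  0.502] 11.4 q [-26.94   36.969  64.581   3.736 108.529 -90.014]
[[-0.781  0.464 -0.418]
 [ 0.373  0.884  0.282]
 [ 0.501  0.064 -0.863]]
r,az 0.6906114416615965 -23.40734715480139 tilt 30.303935667949997 146.0280518008569 w 0.08556662341239181 F 0.0 [-0.633  0.4   -0.278]
scoop_grip [([264.7, 244.7], 0.85)]
scoop_lip [([270.1, 147.6], 0.86), ([436.3, 232.6], 0.37)]
scoop_mid [([270.9, 220.5], 0.79), ([479.7, 300.4], 0.22)]
stand []
[[0.46235374690735737, 0.8641239016648636, -0.19879359972649407, 0.5707147595419451], [0.8843682356075078, -0.4331684523750373, 0.1739480259027851, -0.24128804416013677], [0.06420153089442747, -0.2562322665834758, -0.964480787259292, 0.5093608925092221], [0.0, 0.0, 0.0, 1.0]] [[302.8993753    0.         317.8008103 ]
 [  0.         302.8993753  205.37336494]
 [  0.           0.           1.        ]] 0.010015215558153597
```

View pics/w1.png

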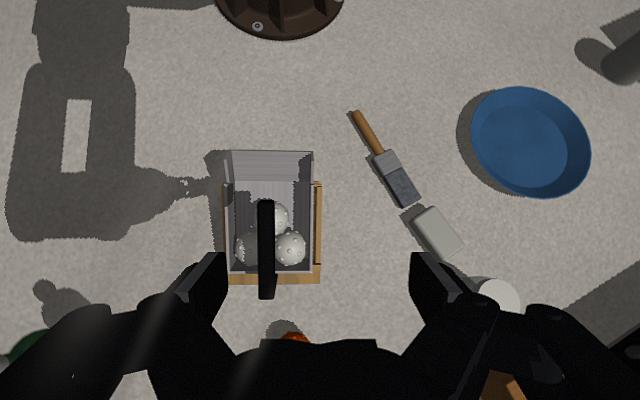

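```bash
cat > fit.py <<'E'
from scoop import *
np.set_printoptions(precision=4,suppress=True)
M={('scoop_grip','scene'):(251.5,157.4),('scoop_lip','scene'):(293.2,135.7),('scoop_mid','scene'):(261.7,161.8),('stand','scene'):(274,177.6),
('scoop_grip','side'):(349.9,257.4),('scoop_lip','side'):(279,265.9),('scoop_mid','side'):(332.4,272.2),('stand','side'):(316.8,297.4),
('scoop_grip','wrist'):(264.7,244.7),('scoop_lip','wrist'):(270.1,147.6),('scoop_mid','wrist'):(270.9,220.5)}
PP={c:arm.camera_params(c) for c in('scene','side','wrist')}
im=cv2.imread('pics/w1.png').max(2)
rows=np.arange(206,290,4);cols=[]
for r in rows:
    b=np.where(im[r,245:290]<40)[0]+245;cols.append((b.min()+b.max())/2)
k=np.polyfit(rows,cols,1);print('bar',k,np.abs(np.polyval(k,rows)-cols).max())
def res(v):
    X=pts(v);e=[ (proj(c,X[t],PP[c])-m)*(1.5 if c=='wrist' else 1) for (t,c),m in M.items()]
    R=Rs(v[3]);b=[]
    for x in(-.05,.06):
        u=proj('wrist',np.array(v[:3])+R@[x,0,.011],PP['wrist']);b.append((u[0]-np.polyval(k,u[1]))*4)
    return np.concatenate(e+[b])
f=least_squares(res,[.506,-.253,.127,-29],x_scale=[.01,.01,.01,3],loss='soft_l1',f_scale=2)
print(f.x);r=res(f.x);print(r[-8:].round(2))
E
python3 fit.py; python3 - <<'E'
from scoop import *
# dish, brush etc. from 3 views
np.set_printoptions(precision=3,suppress=True)
R={'dish_floor':[(440.4,260.9),(261.5,169.0)],'soap_c':[(335.5,249.6),(319.9,208.8)],'jar_c':[(314.8,278.5),(361.3,189.4)],'brush_c':[(352.9,193.6),(268.8,235.3)]}
for t,m in R.items():
    w=arm.place_of('wrist',t);print(t,[(x['at'],round(x['p'],2)) for x in w][:2])
    if w:print(tri([ray('scene',m[0]),ray('side',m[1]),ray('wrist',w[0]['at'])]))
E
```

```text
bar [  0.0281 259.0198] 1.2850649350647814
[  0.5061  -0.2456   0.1302 -25.2931]
[ 2.95 -0.94 -0.88  4.44 -0.03  9.11 -0.38 -0.59]
dish_floor [([521.0, 144.2], 0.84)]
(array([0.534, 0.258, 0.009]), np.float64(0.008500465299537087))
soap_c [([433.7, 232.0], 0.71)]
(array([0.597, 0.014, 0.005]), np.float64(0.005420054116238315))
jar_c [([479.7, 300.1], 0.89)]
(array([ 0.709, -0.002,  0.043]), np.float64(0.009385736414093142))
brush_c [([381.3, 155.5], 0.96)]
(array([ 0.435, -0.002,  0.01 ]), np.float64(0.007528515612925809))
```

```bash
python3 st.py; python3 - <<'E'
from h import *
P=arm.camera_params('wrist');im=snap('wrist','w1.png')
for t in ['scoop_grip','scoop_lip','scoop_mid','dish_floor','soap_c','brush_c','jar_c']:
    print(t,[(np.round(x['at'],1).tolist(),round(x['p'],2)) for x in arm.place_of('wrist',t)][:2])
print(np.array(P['pose'])[:3].round(4).tolist())
E
python3 fit.py
```

```text
[ 0.632 -0.268  0.502] 11.85 q [-26.552  36.66   65.232   3.868 108.572 -90.225]
[[-0.783  0.455 -0.425]
 [ 0.363  0.888  0.284]
 [ 0.506  0.068 -0.86 ]]
r,az 0.6861948929164468 -22.960694012975097 tilt 30.701379598763406 146.25439933644145 w 0.08534694226043056 F 0.0 [-1.259 -0.475  0.242]
scoop_grip [([263.9, 255.0], 0.6), ([266.4, 223.0], 0.37)]
scoop_lip [([264.9, 155.6], 0.71), ([518.9, 150.7], 0.67)]
scoop_mid [([266.5, 229.4], 0.56)]
dish_floor [([519.7, 149.3], 0.6)]
soap_c [([430.8, 238.1], 0.69)]
brush_c [([378.7, 159.3], 0.62)]
jar_c []
[[0.4542, 0.8672, -0.2043, 0.5685], [0.8883, -0.4233, 0.1784, -0.2353], [0.0682, -0.2625, -0.9625, 0.5099]]
bar [  0.0261 255.1657] 3.7774891774890875
[  0.5026  -0.2494   0.1318 -26.3759]
[-2.43 -0.02 -3.17  4.54 -3.85 10.03  3.45 -0.31]
```

```bash
sed -i "s/(264.7,244.7)/(263.9,255.0)/;s/(270.1,147.6)/(264.9,155.6)/;s/(270.9,220.5)/(266.5,229.4)/;s/arange(206,290,4)/arange(218,300,4)/" fit.py
cat >> fit.py <<'E'
D={'dish_floor':[(440.4,260.9),(261.5,169.0),(519.7,149.3)],'soap_c':[(335.5,249.6),(319.9,208.8),(430.8,238.1)],'brush_c':[(352.9,193.6),(268.8,235.3),(378.7,159.3)]}
for t,m in D.items(): print(t,*tri([ray(c,a,PP[c]) for c,a in zip(PP,m)]))
o=arm.observe();R=np.array(o['eef_rot']);p=np.array(o['ee_pos']);print(p,o['qvel'])
v=f.x;yaw=v[3];im=cv2.imread('pics/w1.png');Rv=Rs(yaw)
def L(a,b,col):
    A,B=[tuple(int(t) for t in ((proj('wrist',v[:3]+Rv@np.array(q),PP['wrist'])-[180,120])*4)) for q in(a,b)];cv2.line(c,A,B,col,1)
c=cv2.resize(im[120:270+45,180:350],None,fx=4,fy=4)
for y in(-.01,.01):L((-.055,y,.011),(.069,y,.011),(0,255,0))
for y in(-.06,.06):L((-.115,y,-.079),(-.07,y,-.1),(0,0,255));L((.057,y,-.1),(.057,y,-.045),(0,255,255))
L((-.115,-.06,-.079),(-.115,.06,-.079),(0,0,255));L((.057,-.06,-.045),(.057,.06,-.045),(0,255,255))
cv2.imwrite('pics/fit2.png',cv2.resize(c,(522,600)))
E
python3 fit.py
```

```text
bar [  0.0229 255.8326] 3.9872294372294164
[  0.5073  -0.2526   0.1283 -25.8187]
[-1.95 -8.06  2.56 -0.48  1.76  3.06 -0.39  0.34]
dish_floor [0.5357 0.2566 0.0058] 0.0041192607065892416
soap_c [0.5988 0.0111 0.0029] 0.004446109379869012
brush_c [ 0.4354 -0.0046  0.0081] 0.002574023936101861
[ 0.6316 -0.2684  0.5014] [-0.022   0.1008 -0.0337  0.0768 -0.0044  0.0472]
```

View pics/fit2.png

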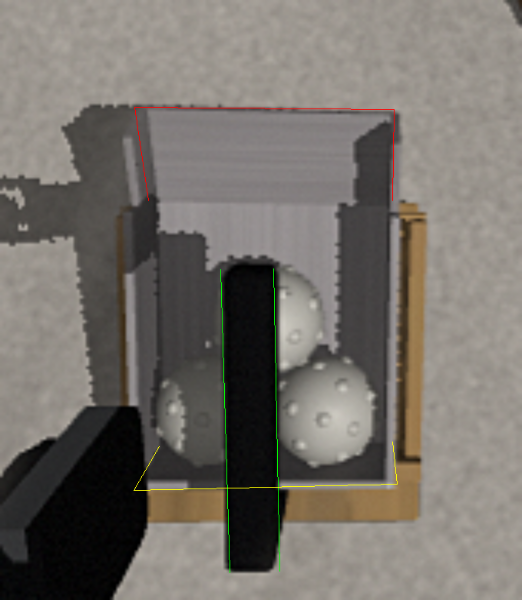

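```bash
python3 go.py "[(.624,-.3305,.366)]"
```

```text
4 rows of [-0.0213 -0.0169  0.0255]
```

Call:
carry_out([
  {"tx": -0.0213,"ty": -0.0169,"tz": 0.0255,"turn": 0,"jaw": 100},
  {"tx": -0.0213,"ty": -0.0169,"tz": 0.0255,"turn": 0,"jaw": 100},
  {"tx": -0.0213,"ty": -0.0169,"tz": 0.0255,"turn": 0,"jaw": 100},
  {"tx": -0.0213,"ty": -0.0169,"tz": 0.0255,"turn": 0.026,"jaw": 70},
  {"tx": 0,"ty": 0,"tz": 0,"turn": 0,"jaw": 70},
  {"tx": 0,"ty": 0,"tz": 0,"turn": 0,"jaw": 70},
])

```text
time: 12.85
ee_pos: [0.6238, -0.3304, 0.3659]
eef_rot: [[-0.768, 0.478, -0.426], [0.387, 0.877, 0.286], [0.51, 0.055, -0.858]]
ft_force: [0.6, 0.1, 0.0]
gripper_width: 0.0599
finger_force: 0.0
```

```bash
python3 st.py; python3 - <<'E'
from h import *
o=arm.observe();R=np.array(o['eef_rot']);p=np.array(o['ee_pos']);g=np.array([.507,-.2525,.129])
print('to grasp, tool axes',R.T@(g-p)-[0,0,.155]);s=np.array([.448,.894,0]);print(R.T@s)
P=arm.camera_params('wrist')
for t in ['scoop_grip','scoop_lip']:pass
snap('wrist','w2.png');a=arm.place_of('wrist','scoop_grip')[:1];print(a,proj('wrist',g,P))
E
```

```text
[ 0.624 -0.33   0.366] 12.85 q [-30.805  43.879  70.267   1.563  96.692 -93.317]
[[-0.768  0.478 -0.426]
 [ 0.387  0.877  0.286]
 [ 0.51   0.055 -0.858]]
r,az 0.7058979769186485 -27.908197279984275 tilt 30.875451135319793 146.16998160157678 w 0.059882313840315594 F 0.0 [0.649 0.091 0.028]
to grasp, tool axes [-0.00102755 -0.00042739  0.12036701]
[0.00179964 0.99789005 0.06443767]
[{'at': [315.8, 209.0], 'p': 0.91}] [316.76575688 204.58838225]
```

View pics/w2.png

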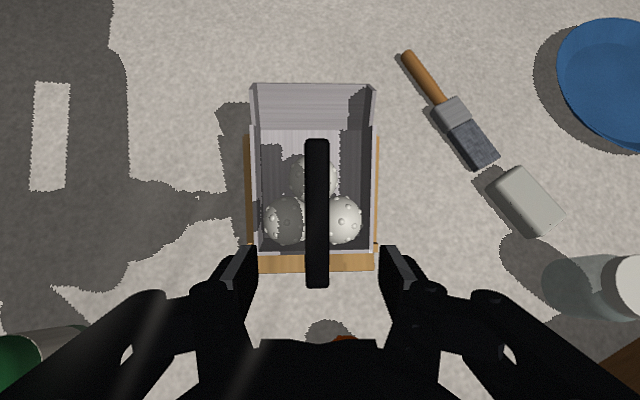

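Bar is centred at column 317 between the fingers (258 and 380) and parallel to the tool. Going in.

Call:
carry_out([
  {"tx": 0,"ty": 0,"tz": 0.03,"turn": 0,"jaw": 70},
  {"tx": 0,"ty": 0,"tz": 0.03,"turn": 0,"jaw": 70},
  {"tx": 0,"ty": 0,"tz": 0.03,"turn": 0,"jaw": 70},
  {"tx": -0.001,"ty": 0,"tz": 0.02,"turn": 0,"jaw": 70},
  {"tx": 0,"ty": 0,"tz": 0.009,"turn": 0,"jaw": 70},
  {"tx": 0,"ty": 0,"tz": 0,"turn": 0,"jaw": 35},
  {"tx": 0,"ty": 0,"tz": 0,"turn": 0,"jaw": 20},
  {"tx": 0,"ty": 0,"tz": 0,"turn": 0,"jaw": 10},
  {"tx": 0,"ty": 0,"tz": 0,"turn": 0,"jaw": 0},
  {"tx": 0,"ty": 0,"tz": 0,"turn": 0,"jaw": 0},
], squeeze=60)

```text
time: 13.95
ee_pos: [0.5749, -0.2974, 0.2646]
eef_rot: [[-0.77, 0.477, -0.423], [0.388, 0.877, 0.283], [0.506, 0.054, -0.861]]
ft_force: [4.6, -2.1, 7.2]
gripper_width: 0.0192
finger_force: 59.6
```

```bash
python3 st.py
```

```text
[ 0.575 -0.297  0.265] 13.95 q [-30.54   44.913  84.035   1.675  81.634 -93.519]
[[-0.77   0.477 -0.423]
 [ 0.388  0.877  0.283]
 [ 0.506  0.054 -0.861]]
r,az 0.6472851481412664 -27.349070982341825 tilt 30.619006732728863 146.20502213751166 w 0.019220089506703963 F 59.55978987039998 [ 4.649 -2.073  7.165]
```

```bash
cat > plan.py <<'E'
from scoop import *
np.set_printoptions(precision=3,suppress=True,linewidth=150)
S=[([73.132,27.514,91.461,.002,61.024,-2.67],[.159,.63,.405],[[-.969,.245,0],[.245,.969,0],[0,0,-1]]),
([151.677,23.397,39.259,-4.165,116.077,74.021],[-.582,.294,.843],[[-.969,.245,.012],[.245,.967,.067],[.004,.068,-.998]]),
([155.433,37.295,13.449,-4.779,100.498,76.514],[-.754,.329,.876],[[-.877,.265,-.402],[.161,.948,.274],[.453,.175,-.874]]),
([102.309,16.972,57.532,21.006,82.189,26.718],[-.245,.65,.807],[[-.863,.268,-.428],[.148,.944,.294],[.483,.19,-.855]]),
([42.877,23.974,60.637,30.494,100.908,-29.77],[.401,.549,.702],[[-.868,.266,-.419],[.15,.945,.291],[.473,.19,-.86]]),
([-30.54,44.913,84.035,1.675,81.634,-93.519],[.575,-.297,.265],[[-.77,.477,-.423],[.388,.877,.283],[.506,.054,-.861]])]
def E(s,*a): return Ro.from_euler(s,a,degrees=True)
def fk(q,c):
    a1,L1,a3,L2,h,L3,cz,s4,s6=c
    B=E('z',q[0]);A2=B*E('y',q[1]);A3=A2*E('y',q[2]);W=A3*E('z',s4*q[3])*E('y',q[4])*E('z',s6*q[5])
    T=W*E('z',cz);pp=B.apply([a1,0,0])+[0,0,h]+A2.apply([0,0,L1])+A3.apply([a3,0,L2])+W.apply([0,0,L3])
    return T.as_matrix(),pp
best=None
for s4 in(1,-1):
  for s6 in(1,-1):
    for cz in(0,90,180,-90):
      def r(c): 
        return np.concatenate([np.r_[(fk(q,[*c,s4,s6])[0]-R).ravel(),(fk(q,[*c,s4,s6])[1]-P)*3] for q,P,R in S])
      f=least_squares(r,[0,.6,0,.45,.32,.1,cz])
      if best is None or f.cost<best[0]:best=(f.cost,[*f.x,s4,s6])
C=best[1]
LO=np.array([-157.49,-46.99,13.45,-89.5,5.16,-167.48]);HI=np.array([157.49,117.5,153.17,269.5,153.95,167.48])
def ik(R,P,q0):
    f=least_squares(lambda q:np.r_[(fk(q,C)[0]-R).ravel(),(fk(q,C)[1]-P)*3],q0,x_scale=30);return f.x,f.cost
def scoop_state(o,g,yaw=-26.6,pitch=25):
    R=np.array(o['eef_rot']);p=np.array(o['ee_pos']);return R,p,R.T@Rs(yaw,pitch),R.T@(np.array(g)-p)
def angles(Rsc): # nose up pitch, roll, nose az
    n=-Rsc[:,0];return np.degrees(np.arcsin(n[2])),np.degrees(np.arcsin(Rsc[2,1])),np.degrees(np.arctan2(n[1],n[0]))
E
cat > p1.py <<'E'
from plan import *
print(best)
R0,p0,rel,go=scoop_state(arm.observe(),[.507,-.2525,.129]);print('grip in tool',go)
D=np.array([.536,.257]);q=np.array(arm.observe()['q'])
import sys
for sg in(1,-1):
  q=np.array(arm.observe()['q'])
  for ph in range(0,181,20):
    Rt=R0@Ro.from_euler('z',sg*ph,degrees=True).as_matrix();Rsc=Rt@rel;a=angles(Rsc)
    lip=np.r_[D,.2 if ph<50 else .07];g=lip-Rsc@[-.115,0,-.079];P=g-Rt@go
    z=min((g+Rsc@np.array(c))[2] for c in [(x,y,zz) for y in(-.06,.06) for x,zz in((-.115,-.079),(-.07,-.1),(.057,-.1))])
    q,c=ik(Rt,P,q);print(sg*ph,np.array(a),'minz',z,'P',P,'q',q,'' if c<1e-4 else c,'' if ((q>LO)&(q<HI)).all() else 'LIM')
E
python3 p1.py
```

```text
Traceback (most recent call last):
  File "p1.py", line 1, in <module>
    from plan import *
  File "plan.py", line 21, in <module>
    f=least_squares(r,[0,.6,0,.45,.32,.1,cz])
  File "plan.py", line 20, in r
    return np.concatenate([np.r_[(fk(q,[*c,s4,s6])[0]-R).ravel(),(fk(q,[*c,s4,s6])[1]-P)*3] for q,P,R in S])
                           ~~~~~^^^^^^^^^^^^^^^^^^^^^^^^^^^^^^^^^^^^^^^^^^^^^^^^^^^^^^^^^^^
ValueError: all the input arrays must have same number of dimensions, but the array at index 0 has 1 dimension(s) and the array at index 1 has 2 dimension(s)
```

```bash
sed -i 's/def E(s,\*a): return Ro.from_euler(s,a,degrees=True)/def E(s,a): return Ro.from_euler(s,a,degrees=True)/' plan.py; python3 p1.py
```

```text
(np.float64(0.021698323274259967), [np.float64(-0.003230005274856944), np.float64(0.6051887853970376), np.float64(0.016483700718080693), np.float64(0.44384922803742466), np.float64(0.3275563161795797), np.float64(0.23229407427364554), np.float64(89.99373072181105), 1, 1])
grip in tool [ 0.001 -0.     0.158]
0 [ 25.   -0.  153.4] minz 0.10827719545283002 P [0.727 0.151 0.359] q [  5.86   45.617  67.916  18.97   90.912 -60.256]  
20 [ 24.331 -10.145 131.48 ] minz 0.09979175609895559 P [0.706 0.119 0.359] q [  3.817  43.503  72.267  18.111  89.382 -42.728]  
40 [ 19.994 -19.734 110.473] minz 0.10251321012199621 P [0.677 0.097 0.366] q [  2.27   40.616  77.172  17.46   87.882 -24.66 ]  
60 [ 12.757 -27.714  91.117] minz -0.013886689997610557 P [0.643 0.085 0.248] q [ 1.444 44.787 87.202 17.752 74.543 -9.651]  
80 [  3.628 -32.888  73.219] minz 0.008951682978462536 P [0.61  0.085 0.265] q [ 1.539 41.412 91.975 17.921 73.191  9.973]  
100 [ -6.412 -34.199  55.999] minz 0.02409126311473507 P [0.58  0.097 0.284] q [ 2.672 38.167 95.783 18.517 72.4   30.604]  
120 [-16.436 -31.33   38.42 ] mi
[... 1145 characters left out ...]
 [ -13.035   25.671 -112.19 ] minz 0.035832013679871544 P [0.672 0.289 0.301] q [  16.158   46.027   75.556   23.314   80.122 -154.623]  
-120 [-22.524  20.81  -93.774] minz 0.04801632039075224 P [0.638 0.289 0.318] q [  16.879   42.568   80.398   23.697   78.611 -174.615]  LIM
-140 [-30.278  13.171 -73.251] minz 0.05632837637667004 P [0.605 0.277 0.33 ] q [  16.737   39.149   85.598   23.796   77.029 -195.459]  LIM
-160 [-35.049   3.804 -50.229] minz 0.06601930556999414 P [0.576 0.254 0.337] q [  15.624   36.198   90.563   23.545   75.546 -217.143]  LIM
-180 [-35.795  -6.303 -25.75 ] minz 0.0634123508864074 P [0.555 0.223 0.337] q [  13.558   34.123   94.729   22.905   74.269 -239.55 ]  LIM
```

Call:
carry_out([
  {"tx": 0.005,"ty": 0.0005,"tz": -0.0086,"turn": 0,"jaw": 0},
  {"tx": 0.01,"ty": 0.001,"tz": -0.0172,"turn": 0,"jaw": 0},
  {"tx": 0.015,"ty": 0.0016,"tz": -0.0258,"turn": 0,"jaw": 0},
  {"tx": 0.02,"ty": 0.0022,"tz": -0.0344,"turn": 0,"jaw": 0},
  {"tx": 0.02,"ty": 0.0022,"tz": -0.0344,"turn": 0,"jaw": 0},
  {"tx": 0.015,"ty": 0.0016,"tz": -0.0258,"turn": 0,"jaw": 0},
  {"tx": 0.01,"ty": 0.001,"tz": -0.0172,"turn": 0,"jaw": 0},
  {"tx": 0,"ty": 0,"tz": 0,"turn": 0,"jaw": 0},
], squeeze=80)

```text
time: 14.75
ee_pos: [0.5756, -0.2979, 0.456]
eef_rot: [[-0.771, 0.477, -0.422], [0.389, 0.877, 0.283], [0.505, 0.054, -0.862]]
ft_force: [0.2, -0.3, -4.1]
gripper_width: 0.0189
finger_force: 79.3
```

```bash
python3 st.py; python3 - <<'E'
from plan import *
R0,p0,rel,go=scoop_state(arm.observe(),[0,0,0])
P=arm.camera_params('wrist');im=snap('wrist','w3.png')[:,:,::-1].copy();a=snap('side','s3.png')[:,:,::-1]
# predicted outline from rigid carry: tool-frame values at grasp time
Rg=np.array([[-.77,.477,-.423],[.388,.877,.283],[.506,.054,-.861]]);go=Rg.T@(np.array([.507,-.2525,.129])-[.5749,-.2974,.2646])
Ps=arm.camera_params('side')
for roll,col in((0,(0,0,255)),(3.7,(0,255,0)),(-3.7,(255,0,0))):
    rel=Rg.T@Rs(-26.6,25,roll);g=p0+R0@go;Rsc=R0@rel
    c=[(-.115,-.06,-.079),(-.115,.06,-.079),(.057,.06,-.045),(.057,-.06,-.045)]
    cv2.polylines(im,[np.array([proj('wrist',g+Rsc@np.array(x),P) for x in c]).astype(np.int32)],True,col,1)
b=cv2.resize(a[150:350,200:520],(512,320));cv2.imwrite('pics/h3.png',np.vstack([cv2.resize(im[40:320,120:568],(512,280*512//448)),b])[:600])
E
```

```text
[ 0.576 -0.298  0.456] 14.75 q [-30.554  34.711  75.1     1.687 100.655 -92.969]
[[-0.771  0.477 -0.422]
 [ 0.389  0.877  0.283]
 [ 0.505  0.054 -0.862]]
r,az 0.6481239308641225 -27.36665465440192 tilt 30.511064695539563 146.17961535666905 w 0.018900701394857583 F 79.25779240205884 [ 0.248 -0.275 -4.144]
```

View pics/h3.png

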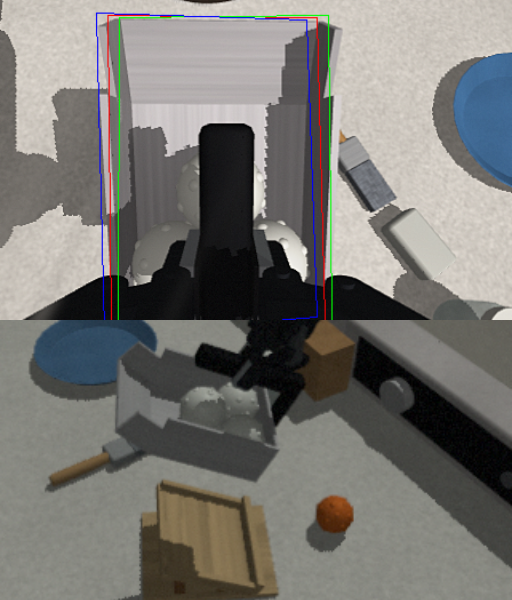

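Lip spans about 112–335 round the bar's centre, so the scoop is held squarely, level across with nose up and all three balls in. Now I'll work out the carry and turn.

```bash
cat > p2.py <<'E'
from plan import *
Rg=np.array([[-.77,.477,-.423],[.388,.877,.283],[.506,.054,-.861]]);go=Rg.T@(np.array([.507,-.2525,.129])-[.5749,-.2974,.2646])
rel=Rg.T@Rs(-26.6,25,3.5);D=np.array([.536,.257])
lt=go+rel@[-.115,0,-.079]
def info(o=None):
    o=o or arm.observe();R=np.array(o['eef_rot']);p=np.array(o['ee_pos']);Rsc=R@rel;g=p+R@go
    z=min((g+Rsc@np.array(c))[2] for c in [(x,y,zz) for y in(-.06,.06) for x,zz in((-.115,-.079),(-.07,-.1),(.057,-.1))])
    print('t',o['time'],'lip',p+R@lt,'lip-D',(p+R@lt)[:2]-D,'pitch,roll,az',np.array(angles(Rsc)),'minz',z,'q',np.array(o['q']));return R,p
def turnrow(d): # shift keeping lip fixed for turn d rad
    return lt-Ro.from_euler('z',d).as_matrix()@lt
E
python3 - <<'E'
from p2 import *
R,p=info();lip=p+R@lt
t=np.r_[D+[-.04,.03],lip[2]-.02];d=t-lip;print('leg',R.T@d,np.linalg.norm(d),'turnrow .14',turnrow(.14),'.06',turnrow(.06))
for ph in(0,60,90,96,105,120,135,150,165,175):
    Rt=R@Ro.from_euler('z',ph,degrees=True).as_matrix();print(ph,np.array(angles(Rt@rel)),min(((Rt@rel)@(np.array(c)-[-.115,0,-.079]))[2] for c in [(x,y,zz) for y in(-.06,.06) for x,zz in((-.115,-.079),(-.07,-.1),(.057,-.1))]))
E
```

```text
t 14.85 lip [ 0.386 -0.187  0.294] lip-D [-0.15  -0.444] pitch,roll,az [ 25.172   3.184 153.377] minz 0.19896558175046583 q [-30.552  34.907  75.328   1.682 100.489 -92.972]
leg [0.089 0.467 0.105] 0.4865809750490314 turnrow .14 [ 0.001 -0.015  0.   ] .06 [ 0.    -0.006  0.   ]
0 [ 25.172   3.184 153.377] -0.0954635455667146
60 [ 12.848 -24.428  91.05 ] -0.0816029836290902
90 [ -1.309 -30.705  64.55 ] -0.04765982389592915
96 [ -4.361 -30.924  59.409] -0.04535706471957845
105 [ -8.96  -30.552  51.665] -0.041277725283175866
120 [-16.471 -28.134  38.422] -0.03307006200224953
135 [-23.421 -23.753  24.345] -0.024167540502957083
150 [-29.329 -17.864   9.016] -0.018405791177831258
165 [-33.662 -10.953  -7.771] -0.011399762699029254
175 [-35.416  -5.999 -19.677] -0.006271051422673335
```

Call:
carry_out([
  {"tx": 0.0022,"ty": 0.0117,"tz": 0.0026,"turn": 0,"jaw": 0},
  {"tx": 0.0052,"ty": 0.0272,"tz": 0.0061,"turn": 0,"jaw": 0},
  {"tx": 0.0074,"ty": 0.0389,"tz": 0.0087,"turn": 0,"jaw": 0},
  {"tx": 0.0074,"ty": 0.0389,"tz": 0.0087,"turn": 0,"jaw": 0},
  {"tx": 0.0074,"ty": 0.0389,"tz": 0.0087,"turn": 0,"jaw": 0},
  {"tx": 0.0074,"ty": 0.0389,"tz": 0.0087,"turn": 0,"jaw": 0},
  {"tx": 0.0074,"ty": 0.0389,"tz": 0.0087,"turn": 0,"jaw": 0},
  {"tx": 0.0074,"ty": 0.0389,"tz": 0.0087,"turn": 0,"jaw": 0},
  {"tx": 0.0074,"ty": 0.0389,"tz": 0.0087,"turn": 0,"jaw": 0},
  {"tx": 0.0074,"ty": 0.0389,"tz": 0.0087,"turn": 0,"jaw": 0},
  {"tx": 0.0074,"ty": 0.0389,"tz": 0.0087,"turn": 0,"jaw": 0},
  {"tx": 0.0074,"ty": 0.0389,"tz": 0.0087,"turn": 0,"jaw": 0},
  {"tx": 0.0052,"ty": 0.0272,"tz": 0.0061,"turn": 0,"jaw": 0},
  {"tx": 0.0022,"ty": 0.0117,"tz": 0.0026,"turn": 0,"jaw": 0},
  {"tx": 0.0005,"ty": -0.0075,"tz": 0,"turn": 0.07,"jaw": 0},
  {"tx": 0.001,"ty": -0.015,"tz": 0,"turn": 0.14,"jaw": 0},
  {"tx": 0.001,"ty": -0.015,"tz": 0,"turn": 0.14,"jaw": 0},
  {"tx": 0.001,"ty": -0.015,"tz": 0,"turn": 0.14,"jaw": 0},
  {"tx": 0.001,"ty": -0.015,"tz": 0,"turn": 0.14,"jaw": 0},
  {"tx": 0.001,"ty": -0.015,"tz": 0,"turn": 0.14,"jaw": 0},
])

```text
time: 16.85
ee_pos: [0.6256, 0.1211, 0.4434]
eef_rot: [[-0.213, 0.879, -0.427], [0.891, 0.354, 0.284], [0.401, -0.32, -0.858]]
ft_force: [0.3, -0.8, -4.4]
gripper_width: 0.0187
finger_force: 79.3
```

```bash
python3 -c "
from p2 import *
info()"
```

```text
t 16.85 lip [0.496 0.287 0.275] lip-D [-0.04  0.03] pitch,roll,az [ 18.748 -18.63  105.858] minz 0.18160043246405425 q [  2.769  32.23   81.507  17.754  91.876 -18.469]
```

Call:
carry_out([
  {"tx": 0.001,"ty": -0.015,"tz": 0,"turn": 0.14,"jaw": 0},
  {"tx": 0.001,"ty": -0.015,"tz": 0,"turn": 0.14,"jaw": 0},
  {"tx": 0.001,"ty": -0.015,"tz": 0,"turn": 0.14,"jaw": 0},
  {"tx": 0.001,"ty": -0.015,"tz": 0,"turn": 0.14,"jaw": 0},
  {"tx": 0.001,"ty": -0.015,"tz": 0,"turn": 0.14,"jaw": 0},
  {"tx": 0.0007,"ty": -0.0105,"tz": 0,"turn": 0.1,"jaw": 0},
  {"tx": 0.0003,"ty": -0.0055,"tz": 0,"turn": 0.05,"jaw": 0},
  {"tx": 0,"ty": 0,"tz": 0,"turn": 0,"jaw": 0},
])

```text
time: 17.65
ee_pos: [0.547, 0.1254, 0.4845]
eef_rot: [[0.515, 0.743, -0.427], [0.856, -0.431, 0.284], [0.028, -0.512, -0.859]]
ft_force: [0.8, 0.0, -4.6]
gripper_width: 0.0188
finger_force: 79.3
```

```bash
python3 -c "
from p2 import *
R,p=info();print(R.T@[0,0,-1],R.T@np.r_[D+[-.042,.03]-(p+R@lt)[:2],0])"
```

```text
t 17.65 lip [0.496 0.289 0.276] lip-D [-0.04   0.032] pitch,roll,az [ -2.806 -30.932  62.1  ] minz 0.22895458505634977 q [ 3.497 23.762 90.016 18.062 91.577 30.51 ]
[-0.028  0.512  0.859] [-0.003 -0.001  0.   ]
```

Call:
carry_out([
  {"tx": -0.0006,"ty": 0.01,"tz": 0.0172,"turn": 0,"jaw": 0},
  {"tx": -0.0012,"ty": 0.0205,"tz": 0.0344,"turn": 0,"jaw": 0},
  {"tx": -0.0012,"ty": 0.0205,"tz": 0.0344,"turn": 0,"jaw": 0},
  {"tx": -0.001,"ty": 0.018,"tz": 0.03,"turn": 0,"jaw": 0},
  {"tx": -0.0006,"ty": 0.0128,"tz": 0.0215,"turn": 0,"jaw": 0},
  {"tx": -0.0003,"ty": 0.005,"tz": 0.0086,"turn": 0,"jaw": 0},
  {"tx": 0,"ty": 0,"tz": 0,"turn": 0,"jaw": 0},
])

```text
time: 18.35
ee_pos: [0.5474, 0.1252, 0.3135]
eef_rot: [[0.514, 0.743, -0.428], [0.857, -0.429, 0.285], [0.028, -0.513, -0.858]]
ft_force: [-0.1, -0.2, -4.4]
gripper_width: 0.0191
finger_force: 79.3
```

```bash
python3 -c "
from p2 import *
R,p=info();print(R.T@[0,0,-1])
out=[]
for c in('scene','side'):
    im=snap(c,c+'4.png')[:,:,::-1].copy();Pc=arm.camera_params(c);Rsc=R@rel;g=p+R@go
    for cc,col in(([(-.115,-.06,-.079),(-.115,.06,-.079),(-.07,.06,-.1),(.057,.06,-.1),(.057,-.06,-.1),(-.07,-.06,-.1)],(0,0,255)),):
        cv2.polylines(im,[np.array([proj(c,g+Rsc@np.array(x),Pc) for x in cc]).astype(np.int32)],True,col,1)
    th=np.linspace(0,6.28,60);cv2.polylines(im,[np.array([proj(c,[D[0]+.115*np.cos(a),D[1]+.115*np.sin(a),.025],Pc) for a in th]).astype(np.int32)],True,(0,255,0),1)
    u=proj(c,np.r_[D,.08],Pc).astype(int);x,y=max(0,min(u[0]-120,400)),max(0,u[1]-75)
    out.append(cv2.convertScaleAbs(cv2.resize(im[y:y+150,x:x+240],(480,300)),alpha=1.5))
cv2.imwrite('pics/h4.png',np.vstack(out))"
```

```text
t 18.35 lip [0.496 0.289 0.105] lip-D [-0.04   0.032] pitch,roll,az [ -2.798 -31.011  62.183] minz 0.05807007426723505 q [ 3.473 34.002 99.308 18.896 73.129 24.203]
[-0.028  0.513  0.858]
```

View pics/h4.png

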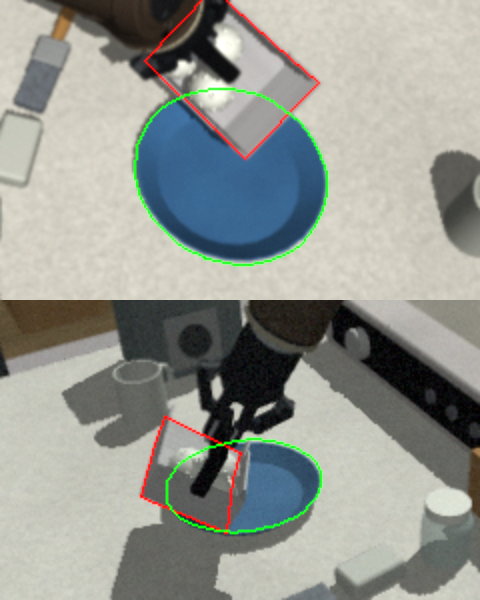

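Call:
carry_out([
  {"tx": -0.0003,"ty": 0.0062,"tz": 0.0103,"turn": 0,"jaw": 0},
  {"tx": -0.0003,"ty": 0.0062,"tz": 0.0103,"turn": 0,"jaw": 0},
  {"tx": -0.0003,"ty": 0.0046,"tz": 0.0077,"turn": 0,"jaw": 0},
  {"tx": 0.0001,"ty": -0.0032,"tz": 0,"turn": 0.03,"jaw": 0},
  {"tx": 0.0002,"ty": -0.0054,"tz": 0,"turn": 0.05,"jaw": 0},
  {"tx": 0.0002,"ty": -0.0054,"tz": 0,"turn": 0.05,"jaw": 0},
  {"tx": 0.0002,"ty": -0.0054,"tz": 0,"turn": 0.05,"jaw": 0},
])

```text
time: 19.15
ee_pos: [0.5343, 0.1354, 0.2912]
eef_rot: [[0.641, 0.638, -0.426], [0.765, -0.578, 0.285], [-0.064, -0.508, -0.859]]
ft_force: [0.3, -0.1, -4.9]
gripper_width: 0.0187
finger_force: 79.3
```

```bash
python3 -c "
from p2 import *
R,p=info();print(turnrow(.05))"
```

```text
t 19.15 lip [0.497 0.289 0.072] lip-D [-0.039  0.032] pitch,roll,az [ -8.089 -30.737  53.191] minz 0.03012730610773451 q [  4.484  34.87  101.78   19.769  69.621  34.178]
[ 0.    -0.005 -0.   ]
```

Call:
carry_out([
  {"tx": 0.0002,"ty": -0.0053,"tz": 0,"turn": 0.05,"jaw": 0},
  {"tx": 0.0002,"ty": -0.0053,"tz": 0,"turn": 0.05,"jaw": 0},
  {"tx": 0.0002,"ty": -0.0053,"tz": 0,"turn": 0.05,"jaw": 0},
  {"tx": 0.0002,"ty": -0.0053,"tz": 0,"turn": 0.05,"jaw": 0},
  {"tx": 0.0002,"ty": -0.0053,"tz": 0,"turn": 0.05,"jaw": 0},
  {"tx": 0.0001,"ty": -0.0043,"tz": 0,"turn": 0.04,"jaw": 0},
  {"tx": 0.0001,"ty": -0.0043,"tz": 0,"turn": 0.04,"jaw": 0},
  {"tx": 0.0001,"ty": -0.0043,"tz": 0,"turn": 0.04,"jaw": 0},
  {"tx": 0.0001,"ty": -0.0043,"tz": 0,"turn": 0.04,"jaw": 0},
  {"tx": 0.0001,"ty": -0.0043,"tz": 0,"turn": 0.04,"jaw": 0},
  {"tx": 0.0001,"ty": -0.0043,"tz": 0,"turn": 0.04,"jaw": 0},
  {"tx": 0.0001,"ty": -0.0043,"tz": 0,"turn": 0.04,"jaw": 0},
  {"tx": 0.0001,"ty": -0.0043,"tz": 0,"turn": 0.04,"jaw": 0},
  {"tx": 0.0001,"ty": -0.0043,"tz": 0,"turn": 0.04,"jaw": 0},
  {"tx": 0.0001,"ty": -0.0043,"tz": 0,"turn": 0.04,"jaw": 0},
])

```text
time: 20.65
ee_pos: [0.5073, 0.1897, 0.3226]
eef_rot: [[0.897, 0.121, -0.426], [0.259, -0.923, 0.284], [-0.359, -0.366, -0.859]]
ft_force: [-0.4, -0.6, -4.1]
gripper_width: 0.0185
finger_force: 79.4
```

```bash
python3 -c "
from p2 import *
R,p=info();print(arm.observe()['ft_force'])
snap('scene','s5.png')
r=arm.outline_of('scene','ball0_center');print([(x['bbox'],round(x['p'],2)) for x in r])"
```

```text
t 20.65 lip [0.499 0.29  0.072] lip-D [-0.037  0.033] pitch,roll,az [-25.772 -21.767  18.939] minz 0.04943473545680441 q [  9.834  31.355 103.021  22.011  70.409  75.989]
[-0.357 -0.554 -4.126]
[([440.1, 195.2, 459.8, 217.0], 0.57)]
```

Call:
carry_out([
  {"tx": 0.0001,"ty": -0.0032,"tz": 0,"turn": 0.03,"jaw": 0},
  {"tx": 0.0001,"ty": -0.0032,"tz": 0,"turn": 0.03,"jaw": 0},
  {"tx": 0.0001,"ty": -0.0032,"tz": 0,"turn": 0.03,"jaw": 0},
  {"tx": 0.0001,"ty": -0.0032,"tz": 0,"turn": 0.03,"jaw": 0},
  {"tx": 0.0001,"ty": -0.0032,"tz": 0,"turn": 0.03,"jaw": 0},
  {"tx": 0.0001,"ty": -0.0032,"tz": 0,"turn": 0.03,"jaw": 0},
  {"tx": 0.0001,"ty": -0.0032,"tz": 0,"turn": 0.03,"jaw": 0},
  {"tx": 0.0001,"ty": -0.0032,"tz": 0,"turn": 0.03,"jaw": 0},
  {"tx": 0.0001,"ty": -0.0032,"tz": 0,"turn": 0.03,"jaw": 0},
  {"tx": 0.0001,"ty": -0.0032,"tz": 0,"turn": 0.03,"jaw": 0},
  {"tx": 0.0001,"ty": -0.0032,"tz": 0,"turn": 0.03,"jaw": 0},
  {"tx": 0.0001,"ty": -0.0032,"tz": 0,"turn": 0.03,"jaw": 0},
])

```text
time: 21.95
ee_pos: [0.5095, 0.2261, 0.3338]
eef_rot: [[0.882, -0.201, -0.426], [-0.08, -0.955, 0.285], [-0.464, -0.217, -0.859]]
ft_force: [0.8, 0.0, -3.5]
gripper_width: 0.0189
finger_force: 79.7
```

```bash
python3 -c "
from p2 import *
R,p=info();print(arm.observe()['ft_force'])
out=[]
for c in('scene','side'):
    im=snap(c,c+'6.png')[:,:,::-1];u=proj(c,np.r_[D,.08],arm.camera_params(c)).astype(int);x,y=max(0,min(u[0]-120,400)),max(0,u[1]-75)
    out.append(cv2.convertScaleAbs(cv2.resize(im[y:y+150,x:x+240],(480,300)),alpha=1.5))
cv2.imwrite('pics/h6.png',np.vstack(out))"
```

```text
t 21.95 lip [0.5   0.289 0.071] lip-D [-0.036  0.032] pitch,roll,az [-32.733 -12.875  -3.132] minz 0.05791653272595912 q [ 13.129  31.279 101.04   23.237  71.375  99.683]
[ 0.832  0.025 -3.479]
```

View pics/h6.png

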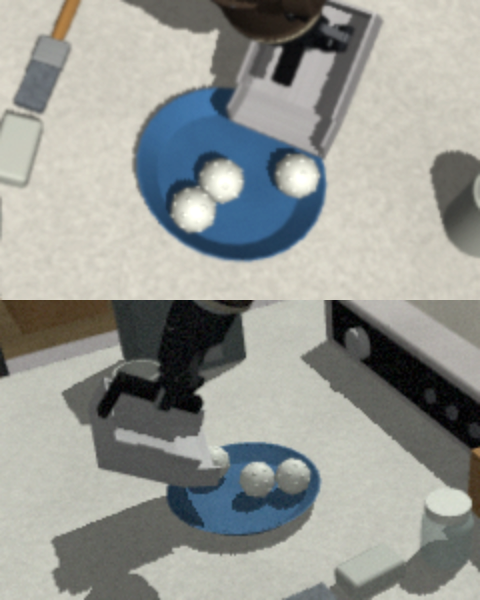

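All three balls are in the dish: (297,175), (220,180) and (192,210) in the upper crop. Lifting the empty scoop away.

Call:
carry_out([
  {"tx": -0.0046,"ty": -0.0022,"tz": -0.0086,"turn": 0,"jaw": 0},
  {"tx": -0.0139,"ty": -0.0065,"tz": -0.0258,"turn": 0,"jaw": 0},
  {"tx": -0.0209,"ty": -0.0098,"tz": -0.0387,"turn": 0,"jaw": 0},
  {"tx": -0.0209,"ty": -0.0098,"tz": -0.0387,"turn": 0,"jaw": 0},
  {"tx": -0.0209,"ty": -0.0098,"tz": -0.0387,"turn": 0,"jaw": 0},
  {"tx": 0,"ty": 0,"tz": 0,"turn": -0.07,"jaw": 0},
  {"tx": 0,"ty": 0,"tz": 0,"turn": -0.14,"jaw": 0},
  {"tx": 0,"ty": 0,"tz": 0,"turn": -0.14,"jaw": 0},
  {"tx": 0,"ty": 0,"tz": 0,"turn": -0.14,"jaw": 0},
  {"tx": 0,"ty": 0,"tz": 0,"turn": -0.14,"jaw": 0},
  {"tx": 0,"ty": 0,"tz": 0,"turn": -0.14,"jaw": 0},
  {"tx": 0,"ty": 0,"tz": 0,"turn": -0.14,"jaw": 0},
  {"tx": 0,"ty": 0,"tz": 0,"turn": -0.14,"jaw": 0},
  {"tx": 0,"ty": 0,"tz": 0,"turn": -0.14,"jaw": 0},
  {"tx": 0,"ty": 0,"tz": 0,"turn": -0.14,"jaw": 0},
  {"tx": 0,"ty": 0,"tz": 0,"turn": -0.14,"jaw": 0},
  {"tx": 0,"ty": 0,"tz": 0,"turn": -0.14,"jaw": 0},
  {"tx": 0,"ty": 0,"tz": 0,"turn": -0.14,"jaw": 0},
  {"tx": 0,"ty": 0,"tz": 0,"turn": -0.14,"jaw": 0},
  {"tx": 0,"ty": 0,"tz": 0,"turn": -0.14,"jaw": 0},
])

```text
time: 24.05
ee_pos: [0.5094, 0.2259, 0.5099]
eef_rot: [[-0.217, 0.879, -0.426], [0.89, 0.357, 0.285], [0.402, -0.317, -0.859]]
ft_force: [0.6, 0.4, -2.5]
gripper_width: 0.0181
finger_force: 79.6
```

```bash
python3 -c "
from p2 import *
R,p=info();print(p,'turn left',Ro.from_matrix(R.T@Rg).as_rotvec())"
```

```text
t 24.05 lip [0.379 0.392 0.341] lip-D [-0.157  0.135] pitch,roll,az [ 18.789 -18.425 106.108] minz 0.24797211219510612 q [13.119 21.118 90.504 21.944 90.498 -9.017]
[0.509 0.226 0.51 ] turn left [-0.001 -0.003 -0.773]
```

Call:
carry_out([
  {"tx": 0,"ty": 0,"tz": 0,"turn": -0.14,"jaw": 0},
  {"tx": 0,"ty": 0,"tz": 0,"turn": -0.14,"jaw": 0},
  {"tx": 0,"ty": 0,"tz": 0,"turn": -0.14,"jaw": 0},
  {"tx": 0,"ty": 0,"tz": 0,"turn": -0.14,"jaw": 0},
  {"tx": 0,"ty": 0,"tz": 0,"turn": -0.14,"jaw": 0},
  {"tx": 0,"ty": 0,"tz": 0,"turn": -0.073,"jaw": 0},
  {"tx": -0.007,"ty": -0.0108,"tz": -0.0032,"turn": 0,"jaw": 0},
  {"tx": -0.0164,"ty": -0.0251,"tz": -0.0076,"turn": 0,"jaw": 0},
  {"tx": -0.0234,"ty": -0.0359,"tz": -0.0108,"turn": 0,"jaw": 0},
  {"tx": -0.0234,"ty": -0.0359,"tz": -0.0108,"turn": 0,"jaw": 0},
  {"tx": -0.0234,"ty": -0.0359,"tz": -0.0108,"turn": 0,"jaw": 0},
  {"tx": -0.0234,"ty": -0.0359,"tz": -0.0108,"turn": 0,"jaw": 0},
  {"tx": -0.0234,"ty": -0.0359,"tz": -0.0108,"turn": 0,"jaw": 0},
  {"tx": -0.0234,"ty": -0.0359,"tz": -0.0108,"turn": 0,"jaw": 0},
  {"tx": -0.0234,"ty": -0.0359,"tz": -0.0108,"turn": 0,"jaw": 0},
  {"tx": -0.0234,"ty": -0.0359,"tz": -0.0108,"turn": 0,"jaw": 0},
  {"tx": -0.0234,"ty": -0.0359,"tz": -0.0108,"turn": 0,"jaw": 0},
  {"tx": -0.0234,"ty": -0.0359,"tz": -0.0108,"turn": 0,"jaw": 0},
  {"tx": -0.0164,"ty": -0.0251,"tz": -0.0076,"turn": 0,"jaw": 0},
  {"tx": -0.007,"ty": -0.0108,"tz": -0.0032,"turn": 0,"jaw": 0},
])

```text
time: 26.05
ee_pos: [0.5708, -0.3012, 0.4554]
eef_rot: [[-0.763, 0.486, -0.425], [0.397, 0.872, 0.286], [0.51, 0.049, -0.859]]
ft_force: [0.0, 1.1, -3.5]
gripper_width: 0.0191
finger_force: 79.8
```

Call:
carry_out([
  {"tx": 0,"ty": 0,"tz": 0,"turn": 0,"jaw": 0},
  {"tx": 0,"ty": 0,"tz": 0,"turn": 0,"jaw": 0},
])

```text
time: 26.25
ee_pos: [0.5713, -0.2974, 0.456]
eef_rot: [[-0.765, 0.484, -0.426], [0.394, 0.874, 0.285], [0.51, 0.051, -0.859]]
ft_force: [0.1, -0.2, -3.1]
gripper_width: 0.0184
finger_force: 79.8
```

```bash
python3 -c "
from p2 import *
R,p=info();print(p,'turn left',Ro.from_matrix(R.T@Rg).as_rotvec());t=np.array([.5749,-.2974,.2646])
print('to +60mm',R.T@(t+[0,0,.06]-p),'up',R[2])
im=snap('wrist','w7.png')
a=cv2.imread('pics/w3.png').astype(int);b=im[:,:,::-1].astype(int)
cv2.imwrite('pics/h7.png',np.vstack([a[40:300,160:520],b[40:300,160:520]]))
P=arm.camera_params('wrist')
for t in('scoop_lip','scoop_grip'):print(t,[x['at'] for x in arm.place_of('wrist',t)][:1])
"
```

```text
t 26.25 lip [ 0.382 -0.185  0.298] lip-D [-0.154 -0.442] pitch,roll,az [ 25.262   2.991 152.896] minz 0.20299372181689213 q [-30.694  34.456  75.643   1.641 100.695 -92.658]
[ 0.571 -0.297  0.456] turn left [ 0.001 -0.004 -0.008]
to +60mm [-0.07  -0.005  0.111] up [ 0.51   0.051 -0.859]
scoop_lip [[312.0, 57.3]]
scoop_grip [[316.2, 270.8]][ WARN:0@7.900] global loadsave.cpp:1063 imwrite_ Unsupported depth image for selected encoder is fallbacked to CV_8U.
```

View pics/h7.png

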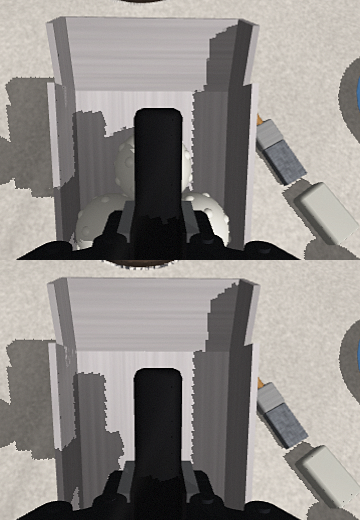

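```bash
python3 -c "
from p2 import *
R,p=info();t=np.array([.5749,-.2974,.2646])+[-.0032,.0016,.0017]
R2=R@Ro.from_euler('z',-.008).as_matrix()
print('a',R.T@(t+[0,0,.05]-p)/5,'down',-R2[2],'slope',R2.T@[.81,-.406,-.423])"
```

```text
t 26.4 lip [ 0.383 -0.185  0.299] lip-D [-0.153 -0.442] pitch,roll,az [ 25.222   2.987 152.996] minz 0.20326003417340222 q [-30.612  34.422  75.65    1.629 100.681 -92.677]
a [-0.014 -0.001  0.024] down [-0.509 -0.055  0.859] slope [-0.995  0.006 -0.097]
```

Call:
carry_out([
  {"tx": -0.007,"ty": -0.0005,"tz": 0.012,"turn": 0,"jaw": 0},
  {"tx": -0.014,"ty": -0.001,"tz": 0.024,"turn": 0,"jaw": 0},
  {"tx": -0.014,"ty": -0.001,"tz": 0.024,"turn": 0,"jaw": 0},
  {"tx": -0.014,"ty": -0.001,"tz": 0.024,"turn": 0,"jaw": 0},
  {"tx": -0.014,"ty": -0.001,"tz": 0.024,"turn": 0,"jaw": 0},
  {"tx": -0.007,"ty": -0.0005,"tz": 0.012,"turn": -0.008,"jaw": 0},
  {"tx": 0,"ty": 0,"tz": 0,"turn": 0,"jaw": 0},
  {"tx": 0,"ty": 0,"tz": 0,"turn": 0,"jaw": 0},
])

```text
time: 27.2
ee_pos: [0.5719, -0.2953, 0.3175]
eef_rot: [[-0.769, 0.477, -0.425], [0.386, 0.877, 0.284], [0.509, 0.055, -0.859]]
ft_force: [0.0, -0.4, -2.8]
gripper_width: 0.0187
finger_force: 79.7
```

```bash
python3 -c "
from p2 import *
R,p=info();t=np.array([.5749,-.2974,.2646])+[-.0032,.0016,.0017]
print('left',R.T@(t-p),t-p,Ro.from_matrix(R.T@Rg).as_rotvec(),arm.observe()['ft_force'])"
```

```text
t 27.2 lip [ 0.383 -0.184  0.16 ] lip-D [-0.153 -0.441] pitch,roll,az [ 25.183   3.216 153.465] minz 0.06417005661542691 q [-30.52   41.384  82.909   1.664  86.452 -93.432]
left [-0.026 -0.003  0.044] [-0.    -0.    -0.051] [ 0.    -0.003  0.001] [ 0.037 -0.36  -2.777]
```

Call:
carry_out([
  {"tx": -0.0066,"ty": -0.0007,"tz": 0.0112,"turn": 0,"jaw": 0},
  {"tx": -0.0066,"ty": -0.0007,"tz": 0.0112,"turn": 0,"jaw": 0},
  {"tx": -0.0061,"ty": -0.0007,"tz": 0.0103,"turn": 0,"jaw": 0},
  {"tx": -0.004,"ty": -0.0004,"tz": 0.0067,"turn": 0,"jaw": 0},
  {"tx": 0,"ty": 0,"tz": 0,"turn": 0,"jaw": 0},
])

```text
time: 27.7
ee_pos: [0.5713, -0.2953, 0.2695]
eef_rot: [[-0.768, 0.477, -0.427], [0.386, 0.877, 0.286], [0.511, 0.055, -0.858]]
ft_force: [-0.5, 0.3, -2.6]
gripper_width: 0.0188
finger_force: 79.8
```

```bash
python3 -c "
from p2 import *
R,p=info();t=np.array([.5749,-.2974,.2646])
print('left',R.T@(t-p),t-p,Ro.from_matrix(R.T@Rg).as_rotvec(),arm.observe()['ft_force'])"
```

```text
t 27.7 lip [ 0.382 -0.184  0.112] lip-D [-0.154 -0.441] pitch,roll,az [ 25.31    3.219 153.447] minz 0.01639247815528963 q [-30.543  44.393  84.449   1.673  82.031 -93.561]
left [-0.006 -0.     0.002] [ 0.004 -0.002 -0.005] [ 0.    -0.006  0.001] [-0.54   0.313 -2.619]
```

Call:
carry_out([
  {"tx": -0.003,"ty": 0,"tz": 0,"turn": 0,"jaw": 0},
  {"tx": -0.003,"ty": 0,"tz": 0.002,"turn": 0,"jaw": 0},
  {"tx": 0,"ty": 0,"tz": 0.001,"turn": 0,"jaw": 0},
  {"tx": 0,"ty": 0,"tz": 0,"turn": 0,"jaw": 0},
])

```text
time: 28.1
ee_pos: [0.5759, -0.2971, 0.2662]
eef_rot: [[-0.77, 0.477, -0.423], [0.387, 0.877, 0.284], [0.507, 0.055, -0.86]]
ft_force: [4.8, -0.9, 2.5]
gripper_width: 0.0187
finger_force: 81.1
```

```bash
python3 -c "
from p2 import *
R,p=info();t=np.array([.5749,-.2974,.2646])
print('left',R.T@(t-p),t-p,Ro.from_matrix(R.T@Rg).as_rotvec(),arm.observe()['ft_force'])"
```

```text
t 28.1 lip [ 0.387 -0.186  0.108] lip-D [-0.149 -0.443] pitch,roll,az [ 25.045   3.225 153.445] minz 0.012670904373302885 q [-30.494  44.87   83.871   1.715  81.868 -93.538]
left [-0.    -0.001  0.002] [-0.001 -0.    -0.002] [ 0.    -0.001  0.001] [ 4.759 -0.89   2.538]
```

Call:
carry_out([
  {"tx": 0,"ty": 0,"tz": 0.001,"turn": 0,"jaw": 0},
  {"tx": 0,"ty": 0,"tz": 0,"turn": 0,"jaw": 25},
  {"tx": 0,"ty": 0,"tz": 0,"turn": 0,"jaw": 30},
  {"tx": 0,"ty": 0,"tz": 0,"turn": 0,"jaw": 50},
  {"tx": 0,"ty": 0,"tz": 0,"turn": 0,"jaw": 75},
  {"tx": 0,"ty": 0,"tz": 0,"turn": 0,"jaw": 80},
  {"tx": 0,"ty": 0,"tz": 0,"turn": 0,"jaw": 80},
], squeeze=20)

```text
time: 28.8
ee_pos: [0.5745, -0.2966, 0.2645]
eef_rot: [[-0.769, 0.477, -0.426], [0.386, 0.877, 0.285], [0.509, 0.054, -0.859]]
ft_force: [-0.6, 0.6, -0.4]
gripper_width: 0.0684
finger_force: 0.0
```

Call:
carry_out([
  {"tx": 0,"ty": 0,"tz": -0.01,"turn": 0,"jaw": 80},
  {"tx": 0,"ty": 0,"tz": -0.03,"turn": 0,"jaw": 80},
  {"tx": 0,"ty": 0,"tz": -0.04,"turn": 0,"jaw": 80},
  {"tx": 0,"ty": 0,"tz": -0.04,"turn": 0,"jaw": 80},
  {"tx": 0,"ty": 0,"tz": -0.04,"turn": 0,"jaw": 80},
  {"tx": 0,"ty": 0,"tz": -0.04,"turn": 0,"jaw": 80},
  {"tx": 0,"ty": 0,"tz": 0,"turn": 0,"jaw": 80},
])

```text
time: 29.5
ee_pos: [0.6614, -0.3548, 0.4421]
eef_rot: [[-0.773, 0.477, -0.42], [0.389, 0.877, 0.281], [0.502, 0.054, -0.863]]
ft_force: [1.2, -0.3, -0.8]
gripper_width: 0.0682
finger_force: 0.0
```

```bash
python3 -c "
from p2 import *
info()
a=snap('wrist','w8.png')[:,:,::-1];b=snap('side','s8.png')[:,:,::-1].copy();c=snap('scene','c8.png')[:,:,::-1]
for cam,im0,im1 in(('side',cv2.imread('pics/side0.png'),b),('scene',cv2.imread('pics/scene0.png'),c)):
    print(cam,np.abs(im0.astype(int)-im1).max(2).mean())
x=cv2.convertScaleAbs(b[140:340,220:420],alpha=1.5);x0=cv2.convertScaleAbs(cv2.imread('pics/side0.png')[140:340,220:420],alpha=1.5)
y=cv2.convertScaleAbs(c[100:300,190:390],alpha=1.5);y0=cv2.convertScaleAbs(cv2.imread('pics/scene0.png')[100:300,190:390],alpha=1.5)
d=cv2.convertScaleAbs(c[160:360,330:530],alpha=1.5)
cv2.imwrite('pics/h8.png',np.vstack([np.hstack([x0,x,d]),np.hstack([y0,y,cv2.resize(a,(200,125))[:125] if 0 else cv2.resize(a[:,120:520],(200,200))])]))
for cam in('side','scene'):
  for t in('scoop_grip','scoop_lip','scoop_mid'): print(cam,t,[np.round(q['at'],1).tolist() for q in arm.place_of(cam,t)][:2])"
```

```text
t 29.5 lip [ 0.473 -0.244  0.283] lip-D [-0.063 -0.501] pitch,roll,az [ 24.733   3.188 153.415] minz 0.18826868233624416 q [-30.915  44.954  57.355   1.546 107.984 -93.161]
side 22.08397265625
scene 15.4054921875
side scoop_grip [[350.7, 254.6], [320.6, 206.7]]
side scoop_lip [[278.6, 265.7]]
side scoop_mid [[331.6, 276.1]]
scene scoop_grip [[252.4, 160.7]]
scene scoop_lip [[294.1, 132.6]]
scene scoop_mid [[262.4, 163.1], [293.5, 136.5]]
```

View pics/h8.png

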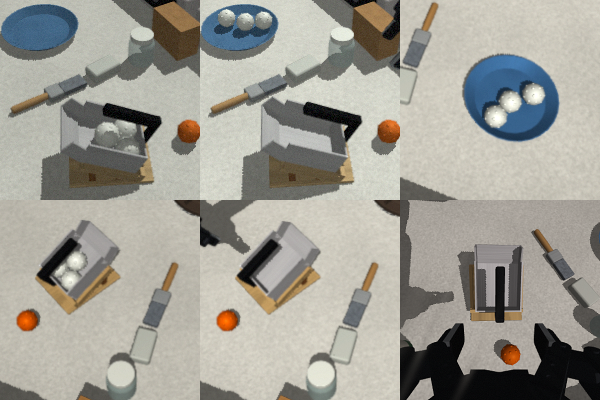

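Scoop is seated as at the start (bar and lip pixels match within about 3 px). The three balls lie in the dish, and the soap, jar, brush and orange ball have not moved. Handing in.

```bash
python3 -c "
from workcell import arm
print(arm.job_done())"
```

```text
the job is handed in; nothing more can be done
None
```

I poured all three balls into the dish, set the empty scoop back on its stand, and handed the job in at about 30 s; in the last pictures the dish, soap, jar, brush and orange ball had not moved, but no verdict came back.

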